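# Close the watch to the click and clear the bench

## Robot

A 6-joint arm with a two-finger parallel gripper is mounted at the origin on the work surface. World frame = base frame: x ahead of the robot, y to its left, z up, the work surface at z = 0. Lengths are in m, angles in degrees, forces in N, time in s.
With the tool pointing down it reaches from about 0.375 to 0.9 m from the base axis. Payload 3.1 kg.
Tool frame: the origin (TCP) lies on the front face of the gripper's body, between the roots of the fingers; the fingertips stand nose_length ahead of it and the grasp point (between the pads) lies 54 mm ahead of it (nose_length is the distance from the TCP to the fingertips, in m); z points along the fingers, y is the line along which they close (so a half turn about z gives the same grasp; the last joint's range is limited). The gripper opens to 85 mm and grips with 20 to 120 N. Pads are 22 mm wide; open, the fingers measure 114 mm over their backs; the gripper's body (76 mm by 85 mm) begins 54 mm behind the grasp point. The pads swing forward as they close: fully open they stand 13 mm farther back than shut.
Start: joints at [-85.457, 30.224, 82.088, -0, 67.689, -10.227], TCP at [0.159, -0.604, 0.304] pointing down, gripper open.
Joint ranges: [-176.69, 176.69], [-43.24, 126.21], [12.49, 139.97], [-82, 262], [0, 151.66], [-163.58, 163.58]. Speed limits (degrees/s): [159.86, 159.86, 180, 180, 180, 180].

## Interface

Orientations are given as a 3x3 rotation matrix whose columns are the frame's x, y, z axes.
In Python, from bench import * gives the robot as it stands.
- The arm moves only by the shell command python3 -m crank 'ROWS' [FORCE]. ROWS is JSON, a list of rows, each an object of numbers: "wx", "wy", "wz": the turn, a rotation vector about the tool's x, y, z scaled (see below); "tx", "ty", "tz": the shift along the tool's x, y, z scaled (see below); "hand": the opening, from -1 (shut) to 1 (fully open). A call has 1 to 12 rows; each row is the pose to reach, as a shift and turn from the pose commanded when the call began, along the tool's axes at that moment; what a row does not reach only later rows make up. The controller multiplies each number of a shift by 0.15 m and each number of a turn by pi/4 rad. A row lasts 1/8 s, in which the tool goes at most 62.5 mm and 10.7 degrees, less where a joint would pass 70% of its speed; a pose out of reach is approached as far as the arm can. A call with a number of a shift or a turn outside -1 to 1 is refused whole. A call with a gripper value outside its range is refused whole. The fingers move at their own pace and stop on an object; FORCE is the grip in N (left out, the last holds). Time passes only in rows, so rows that repeat a pose let the fingers close. It gives the time, the measured TCP pose, the force, the opening and the grip force at its end, in the units of the state.
- get_obs(): the state, without advancing time (a new reading comes with each control period).
- read_camera(name): name is "scene" or "top"; returns the picture (420x560x3 uint8, red, green, blue); there is no depth.
- camera_info(name): a dict with "camera_matrix" (3x3 intrinsics, pixels), "k1" (the pictures are not rectified: a ray, as slopes to the right and down, at radius r is drawn at 1 + k1 r^2 times it, then the intrinsics apply), "cam_to_world" (4x4, takes a point from camera to world coordinates). Camera axes: x right, y up, looking along -z (the intrinsics and any distortion apply to the point x, -y, -z); pixel columns grow to the right and rows downward; lengths in m; the calibration is good to about 2 mm. A picture is of the moment at which its call begins. camera_info takes no time and is no camera call.
- finish_job(): hands the job in; it is judged then, once.
The state is a dict: "clock": time; "qpos": joint angles; "dq": joint speeds; "tau": joint torques, N m; "eef_pos": TCP position; "orientation": TCP orientation; "ft_force": force on the tool from outside, world axes, zero at the start; "ft_torque": the same for the moment, N m; "opening": finger opening in m; "gripper_force": force on a finger pad.
Only numpy, scipy, OpenCV 4.12 (cv2) and the standard library are available. Lean on these libraries where they do the work, as an engineer would, in place of code of your own. Each camera call takes 0.05 s, during which the arm holds its last target. There are 200 camera calls.

## Task

Tighten the back of the watch in the case closer: swing the red-gripped click wrench clockwise (seen from above) until it breaks over with a click, stop at once so that the back is not over-tightened, and let go of it. Put every screwdriver lying on the bench back in the clip rack, one to each pair of clips and centred in it, pressed in until it snaps fully home, and leave everything else on the bench where it is.

Things in the scene. Friction and masses are not known exactly. Their poses are not given: they have to be found in the camera images.
- closer: Watch case closer, a grey bench tool fixed to the bench, origin under the watch: base 190 x 120 mm, round chuck with the watch lying back-up, a column and a bridge with its top at 122 mm; above the bridge the click wrench turns on the upright spindle. Column and base reach 115 mm to -x and 75 mm to +x.
- closer_axis (a point): Point on the upright turning axis of spindle and wrench, at the height of the wrench's handle, 144 mm above the bench. Axes as the closer's: with the spindle at 0 the wrench points along +x, and it swings clockwise from there.
- wrench_grip (a point): Middle of the wrench's red grip: round, 22 mm thick, 90 mm long, level along this point's x axis, which points away from the axis; 130 mm from closer_axis, 144 mm above the bench. Inwards of the grip a 13 mm steel tube leads to the hub (radius 21 mm); the wrench ends 53 mm further out. It can be taken or pushed from above and stays on the spindle.
- spindle (a joint): Turn of the spindle and so of the watch's screw back, rad; grows clockwise seen from above (tightening). It drags at 0.9 to 1.35 N m, more as it seats, and stays where it is left. It starts at 0.1 to 0.4; the click comes 0.4 to 0.85 rad further on and has to be felt.
- wrench (a joint): Break-over of the wrench about the same axis, rad: 0 while it turns with the spindle (yellow marks on the hub in line); at the set torque (1.35 N m: about 10 N at the grip) it snaps clockwise to a stop at 0.14, the force dropping to half and the spindle standing still. Pushed on against that stop it over-tightens. Let go, it springs back to 0.
- rack: Clip rack fixed to the bench: oak board 118 x 212 x 12 mm, origin under its centre. Two rails along its y axis at x = -28 and +28 mm, tops 20 mm above the bench, each with four sprung clips 10 mm long, 50 mm apart. A screwdriver lies along the rack's x in a pair of clips; between the pair's clips 46 mm are free for fingers, down to the board.
- slot0 (a point): Middle of a screwdriver's handle when home in clip pair 0: 29.5 mm above the bench, at y = -75 mm of the rack, axes as the rack's. The clips open upwards, mouth 22 mm wide, tips 15 mm above this point. Pressed straight down, a handle meets the lips 12 mm above this point and snaps home on the clip floor at 7 to 15 N. Blade to either side.
- slot1 (a point): Middle of a screwdriver's handle when home in clip pair 1: 29.5 mm above the bench, at y = -25 mm of the rack, axes as the rack's. The clips open upwards, mouth 22 mm wide, tips 15 mm above this point. Pressed straight down, a handle meets the lips 12 mm above this point and snaps home on the clip floor at 7 to 15 N. Blade to either side.
- slot2 (a point): Middle of a screwdriver's handle when home in clip pair 2: 29.5 mm above the bench, at y = 25 mm of the rack, axes as the rack's. The clips open upwards, mouth 22 mm wide, tips 15 mm above this point. Pressed straight down, a handle meets the lips 12 mm above this point and snaps home on the clip floor at 7 to 15 N. Blade to either side.
- slot3 (a point): Middle of a screwdriver's handle when home in clip pair 3: 29.5 mm above the bench, at y = 75 mm of the rack, axes as the rack's. The clips open upwards, mouth 22 mm wide, tips 15 mm above this point. Pressed straight down, a handle meets the lips 12 mm above this point and snaps home on the clip floor at 7 to 15 N. Blade to either side.
- driver0: Watchmaker's screwdriver with red six-sided collars, 45 g, if present (None when absent). Round ribbed aluminium handle 14 mm thick and 84 mm long along its x axis, origin at its middle on the axis; collars 16 mm across flats at both ends of the handle (x = -55 to -42 and 42 to 50 mm), blade to x = 85 mm. Lies flat on the bench, origin 8 mm up.
- driver1: Watchmaker's screwdriver with yellow six-sided collars, 45 g, if present (None when absent). Round ribbed aluminium handle 14 mm thick and 84 mm long along its x axis, origin at its middle on the axis; collars 16 mm across flats at both ends of the handle (x = -55 to -42 and 42 to 50 mm), blade to x = 85 mm. Lies flat on the bench, origin 8 mm up.
- driver2: Watchmaker's screwdriver with green six-sided collars, 45 g, if present (None when absent). Round ribbed aluminium handle 14 mm thick and 84 mm long along its x axis, origin at its middle on the axis; collars 16 mm across flats at both ends of the handle (x = -55 to -42 and 42 to 50 mm), blade to x = 85 mm. Lies flat on the bench, origin 8 mm up.
- driver3: Watchmaker's screwdriver with blue six-sided collars, 45 g, if present (None when absent). Round ribbed aluminium handle 14 mm thick and 84 mm long along its x axis, origin at its middle on the axis; collars 16 mm across flats at both ends of the handle (x = -55 to -42 and 42 to 50 mm), blade to x = 85 mm. Lies flat on the bench, origin 8 mm up.
- tray: Blue parts tray 150 x 100 x 24 mm with small brass parts; origin under its centre; to be left alone.
- pillbottle: White plastic bottle, 40 mm thick, 72 mm tall; origin under its centre; to be left alone.
- padlock: Brass padlock lying flat, 75 x 40 x 18 mm; origin under its centre; to be left alone.
- loupe: Black eye loupe, 36 mm wide, 28 mm tall; origin under its centre; to be left alone.
- jar: Small glass jar with dark lid, 56 mm wide, 40 mm tall; origin under its centre; to be left alone.
- tin: Round tin, 70 mm wide, 25 mm tall; origin under its centre; to be left alone.

How it is judged:
By the outcome, as a careful person would: the job done as asked, in the order asked, and still so for the second after the job is handed in, with the robot touching nothing.
Of driver0, driver1, driver2, driver3 only 3 to 4 are there at a start; the rules pass over those that are not, and their reading is None.
At some moment in a run one of driver0, driver1, driver2, driver3 may be knocked a few centimetres aside while the robot is not near it.
Once in a run the grip may slacken for a moment while it holds something.
It also fails if it takes over 210 s, if anything falls off the work surface, if the arm or the gripper's body presses on something with over 40 N, if the wrist force passes 120 N, or if a joint passes its speed limit or range.

## Working session

There is one attempt and no reset: what is moved stays moved. The work goes in short steps, Python scripts to look and compute and a shell command to move; the robot and the scene stay as the last step left them, time stands still between calls to the robot, and variables do not carry over. Pictures are saved under pics/ and viewed, at most 14 in all, crops included, and the job is handed in when it is done.

```bash
ls; mkdir -p pics
python3 - <<'E'
from bench import *
import cv2
o=get_obs();print(o)
for n in("scene","top"):
    cv2.imwrite(f"pics/{n}0.png",read_camera(n)[:,:,::-1]);print(camera_info(n))
E
```

```text
pics
{'clock': 0.0, 'qpos': array([-8.54577701e+01,  3.02783713e+01,  8.21565919e+01,  2.63094097e-04,
        6.76891335e+01, -1.02270027e+01]), 'dq': array([-0.06956453,  0.1370213 , -0.05502443,  0.05963843,  0.08106813,
        0.09182203]), 'tau': array([ 1.58025396e-03, -4.42344761e+01, -1.78025955e+01, -1.96500664e-04,
        8.30183417e-03,  1.40257006e-07]), 'eef_pos': array([ 0.15931649, -0.60377366,  0.30293868]), 'orientation': array([[ 9.66960900e-01,  2.54924676e-01, -1.67290790e-04],
       [ 2.54924434e-01, -9.66958567e-01,  2.15942860e-03],
       [ 3.88728373e-04, -2.13072953e-03, -9.99997654e-01]]), 'ft_force': array([ 0.51823769, -0.13017012,  0.69841127]), 'ft_torque': array([-0.00931739, -0.04721121, -0.01270387]), 'gripper_force': 0.0, 'opening': 0.08530823722209861}
{'camera_matrix': array([[540.38138931,   0.        , 271.71227827],
       [  0.        , 540.38138931, 208.89630484],
       [  0.        ,   0.        ,   1.        ]]), 'k1': -0.17353440613268015, 'cam_to_world': array([[ 0.84903148, -0.38366045,  0.3632495 ,  1.035645  ],
       [ 0.52814977,  0.59775045, -0.60311874, -0.82438212],
       [ 0.01426025,  0.70391694,  0.71013913,  1.09425441],
       [ 0.        ,  0.        ,  0.        ,  1.        ]])}
{'camera_matrix': array([[395.02888259,   0.        , 276.73541162],
       [  0.        , 395.02888259, 204.17231561],
       [  0.        ,   0.        ,   1.        ]]), 'k1': -0.0001545637159947535, 'cam_to_world': array([[ 0.02587501,  0.99756816, -0.06471674,  0.46795203],
       [-0.9996422 ,  0.02538112, -0.0084423 , -0.01212333],
       [-0.00677919,  0.06491203,  0.99786796,  1.04571856],
       [ 0.        ,  0.        ,  0.        ,  1.        ]])}
```

View pics/top0.png

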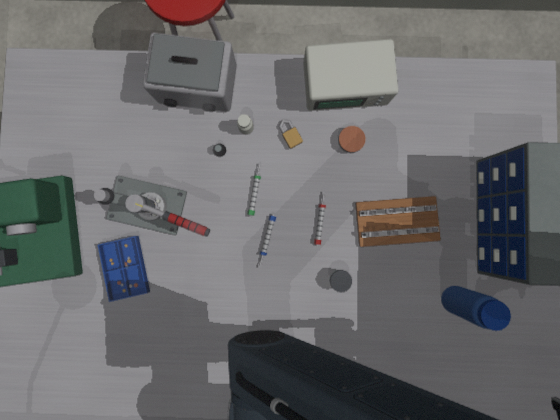

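View pics/scene0.png

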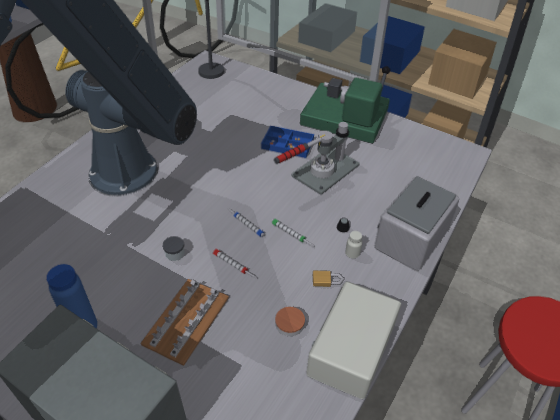

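The top view has +x up and +y left. The rack is at (398,222), the wrench grip at (188,222), and the drivers are green (255,190), blue (268,235) and red (320,220). There is no yellow driver in either view. Next I measure positions.

```bash
cat > h.py <<'E'
from bench import *
import numpy as np, cv2
def ray(n,px):
    c=camera_info(n);K=c["camera_matrix"];T=c["cam_to_world"]
    d=np.array([(px[0]-K[0,2])/K[0,0],(px[1]-K[1,2])/K[1,1]]);u=d.copy()
    for _ in range(20): u=d/(1+c["k1"]*(u@u))
    return T[:3,3],T[:3,:3]@np.array([u[0],-u[1],-1])
def pt(n,px,z):
    o,d=ray(n,px);return (o+d*(z-o[2])/d[2])[:2]
def project(n,P):
    c=camera_info(n);K=c["camera_matrix"];T=c["cam_to_world"]
    p=T[:3,:3].T@(np.array(P)-T[:3,3]);u=np.array([p[0],-p[1]])/-p[2]
    u=u*(1+c["k1"]*(u@u));return K[:2,:2]@u+K[:2,2]
HUE={"red":[(0,6),(174,180)],"yellow":[(22,34)],"green":[(50,75)],"blue":[(108,125)]}
def blobs(img,col,s=120,v=60,amin=4):
    h=cv2.cvtColor(img,cv2.COLOR_RGB2HSV);m=np.zeros(h.shape[:2],np.uint8)
    for a,b in HUE[col]: m|=cv2.inRange(h,(a,s,v),(b,255,255))
    n,l,st,c=cv2.connectedComponentsWithStats(m)
    return [(tuple(c[i].round(1)),int(st[i,4])) for i in range(1,n) if st[i,4]>=amin],l
# driver from its two collars: (centre xy, heading of the blade deg)
def driver(n,ca,cb,z=.008): # ca = rear collar centre px (x=-48.5mm), cb = front (46)
    A,B=pt(n,ca,z),pt(n,cb,z);u=(B-A)/np.linalg.norm(B-A)
    return (A+B)/2+u*.00125,np.degrees(np.arctan2(u[1],u[0])),np.linalg.norm(B-A)
E
python3 - <<'E'
from h import *
t=read_camera("top");s=read_camera("scene")
for c in HUE:
    print(c,"T",blobs(t,c)[0]);print("  S",blobs(s,c)[0])
crop=t[170:290,90:450]
cv2.imwrite("pics/c1.png",cv2.resize(crop[:,:160],None,fx=5,fy=5,interpolation=cv2.INTER_CUBIC)[:,:,::-1])
cv2.imwrite("pics/c2.png",cv2.resize(crop[:100,140:],None,fx=3.6,fy=3.6,interpolation=cv2.INTER_CUBIC)[:,:,::-1])
E
```

```text
red T [((np.float64(185.1), np.float64(9.7)), 1443), ((np.float64(322.3), np.float64(205.5)), 11), ((np.float64(177.6), np.float64(220.0)), 157), ((np.float64(191.6), np.float64(225.6)), 10), ((np.float64(201.3), np.float64(229.7)), 43), ((np.float64(317.5), np.float64(241.5)), 24)]
  S [((np.float64(291.0), np.float64(152.7)), 176), ((np.float64(215.7), np.float64(251.8)), 21), ((np.float64(243.8), np.float64(269.7)), 22), ((np.float64(532.9), np.float64(338.4)), 4463)]
yellow T []
  S [((np.float64(198.4), np.float64(6.5)), 48), ((np.float64(138.2), np.float64(17.4)), 88), ((np.float64(64.9), np.float64(60.8)), 210)]
green T [((np.float64(257.5), np.float64(176.8)), 4), ((np.float64(250.9), np.float64(212.0)), 16)]
  S [((np.float64(274.4), np.float64(221.6)), 14), ((np.float64(301.7), np.float64(238.6)), 14)]
blue T [((np.float64(523.0), np.float64(168.0)), 41), ((np.float64(505.0), np.float64(172.1)), 37), ((np.float64(489.0), np.float64(176.0)), 35), ((np.float64(523.5), np.float64(203.0)), 42), ((np.float64(505.2), np.float64(214.5)), 44), ((np.float64(489.1), np.float64(204.0)
[... 188 characters left out ...]
 8), ((np.float64(524.3), np.float64(259.0)), 53), ((np.float64(506.0), np.float64(251.0)), 19), ((np.float64(490.0), np.float64(259.0)), 27), ((np.float64(263.2), np.float64(253.0)), 12), ((np.float64(506.0), np.float64(268.5)), 14), ((np.float64(482.9), np.float64(307.9)), 1261)]
  S [((np.float64(400.5), np.float64(43.5)), 1660), ((np.float64(9.9), np.float64(19.6)), 7), ((np.float64(396.8), np.float64(100.2)), 582), ((np.float64(284.1), np.float64(138.7)), 823), ((np.float64(303.7), np.float64(153.4)), 53), ((np.float64(235.4), np.float64(214.1)), 8), ((np.float64(259.5), np.float64(232.3)), 23), ((np.float64(69.8), np.float64(291.9)), 1576), ((np.float64(557.0), np.float64(410.7)), 97)]
```

View pics/c1.png

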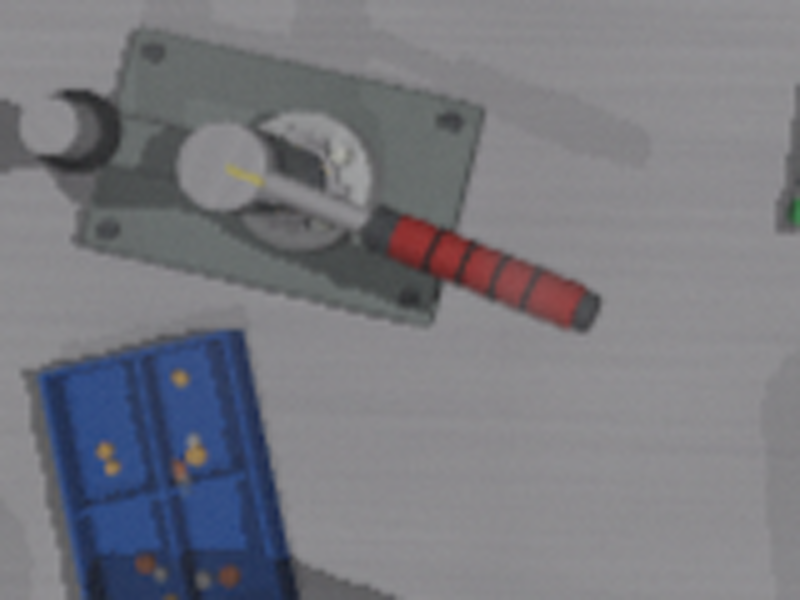

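View pics/c2.png

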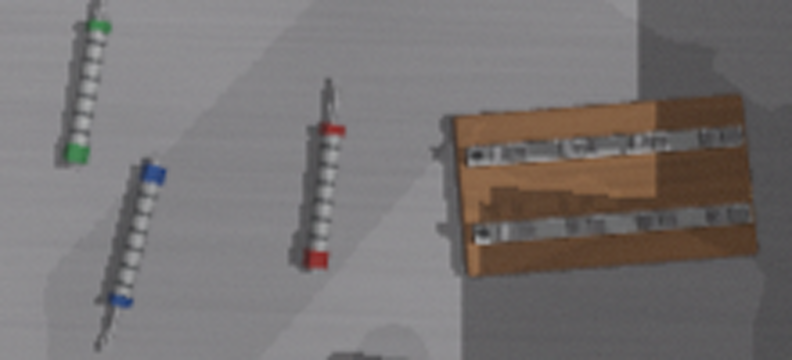

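The closer crop shows the hub at full-image (134.4,203.6) with the wrench pointing right and about 21° down. In the second crop the rack is empty, its long axis across the picture. Green and red blades point up and the blue blade points down.

Run:
```python
from h import *
np.set_printoptions(precision=4,suppress=True)
f=lambda c,s,o:[np.array(p)/s+o for p in c]
hub=pt("top",(134.4,203.6),.16)
e=[pt("top",np.array(p)/5+(90,170),.144) for p in [(397,235),(580,305),(593,310)]]
print("hub",hub,"grip",e,(e[0]+e[1])/2,"r",np.linalg.norm((e[0]+e[1])/2-hub),np.linalg.norm(e[2]-hub))
print("base",np.mean([pt("top",p,.012) for p in f([(130,30),(485,108),(435,325),(78,243)],5,(90,170))],0))
R=np.array([pt("top",p,.012) for p in f([(455,116),(742,96),(757,254),(468,277)],3.6,(230,170))])
u=(R[0]+R[3]-R[1]-R[2])/2;print("rack",R.mean(0),np.linalg.norm(u),np.degrees(np.arctan2(u[1],u[0])));u/=np.linalg.norm(u)
v=(R[0]+R[1]-R[2]-R[3])/2;print(np.linalg.norm(v),np.degrees(np.arctan2(v[1],v[0])))
for d in(.075,.025,-.025,-.075):print(d,R.mean(0)+u*d)
for n,c in [("red",[((317.5,241.5),(322.3,205.5)),((215.7,251.8),(243.8,269.7))]),("green",[((250.9,212),(257.5,176.8)),((274.4,221.6),(301.7,238.6))]),("blue",[((272.3,217.8),(263.2,253)),((259.5,232.3),(235.4,214.1))])]:
    for cam,(a,b) in zip(("top","scene"),c):print(n,cam,*driver(cam,a,b))
# grip two-view
a,d=ray("scene",(291,152.7))
print("grip scene",pt("scene",(291,152.7),.15))
```

```text
hub [0.5185 0.3159] grip [array([0.4908, 0.2401]), array([0.461 , 0.1552]), array([0.4589, 0.1491])] [0.4759 0.1977] r 0.12573453888327318 0.17713125525373544
base [0.5235 0.3391]
rack [ 0.4977 -0.3214] 0.2092260618959581 95.74080916187286
0.11579659216595138 5.361829747012737
0.075 [ 0.4902 -0.2467]
0.025 [ 0.4952 -0.2965]
-0.025 [ 0.5002 -0.3462]
-0.075 [ 0.5052 -0.396 ]
red top [ 0.4887 -0.118 ] -6.513228490373869 0.09522632062348885
red scene [ 0.4889 -0.121 ] -5.785388915989912 0.09592198918016567
green top [0.5609 0.0565] -8.898504830838997 0.09473887666702725
green scene [0.5611 0.053 ] -8.356638674859793 0.09594273715573017
blue top [0.4516 0.0183] 167.02305041008665 0.09493882258592622
blue scene [0.4511 0.0153] 167.17354516478812 0.09656102264604736
grip scene [0.4823 0.1912]
```

```bash
python3 -c "
import bench;print(getattr(bench,'nose_length',None),[k for k in dir(bench) if k[0]!='_'])"
python3 -m crank '[{"tx":1,"ty":-0.6,"hand":-1},{"tx":1,"ty":-0.6,"hand":-1},{"tx":1,"ty":-0.6,"hand":-1},{"tx":1,"ty":-0.6,"hand":-1}]'
python3 -m crank '[{"tx":1,"ty":-0.6,"hand":-1},{"tx":1,"ty":-0.6,"hand":-1},{"tx":1,"ty":-0.6,"hand":-1},{"tx":1,"ty":-0.6,"hand":-1}]'
python3 -m crank '[{"tx":0.6,"ty":-1,"hand":-1},{"tx":0.6,"ty":-1,"hand":-1},{"tx":0.6,"ty":-1,"hand":-1},{"tx":0.6,"ty":-1,"hand":-1}]'
python3 -m crank '[{"tx":0.6,"ty":-1,"hand":-1},{"tx":0.6,"ty":-1,"hand":-1},{"tx":0.6,"ty":-1,"hand":-1},{"tx":0.6,"ty":-1,"hand":-1}]'
```

```text
0.0726 ['MotionError', 'camera_info', 'finish_job', 'get_obs', 'nose_length', 'read_camera']validation failed for argument at $[0]...
validation failed for argument at $[0]...
validation failed for argument at $[0]...
validation failed for argument at $[0]...
```

```bash
python3 -m crank '[{"wx":0,"wy":0,"wz":0,"tx":1,"ty":-0.6,"tz":0,"hand":-1},{"wx":0,"wy":0,"wz":0,"tx":1,"ty":-0.6,"tz":0,"hand":-1},{"wx":0,"wy":0,"wz":0,"tx":1,"ty":-0.6,"tz":0,"hand":-1},{"wx":0,"wy":0,"wz":0,"tx":1,"ty":-0.6,"tz":0,"hand":-1}]'
```

```text
clock: 0.7
eef_pos: [0.2835, -0.4758, 0.3038]
orientation: [[0.966, 0.26, -0.0], [0.26, -0.966, 0.002], [0.0, -0.002, -1.0]]
ft_force: [-0.5, 0.2, -0.3]
opening: 0.0124
gripper_force: 0.0
```

```bash
python3 -m crank '[{"wx":0,"wy":0,"wz":0,"tx":1,"ty":-0.6,"tz":0,"hand":-1},{"wx":0,"wy":0,"wz":0,"tx":1,"ty":-0.6,"tz":0,"hand":-1},{"wx":0,"wy":0,"wz":0,"tx":1,"ty":-0.6,"tz":0,"hand":-1}]' >/dev/null
python3 -m crank '[{"wx":0,"wy":0,"wz":0,"tx":0.6,"ty":-1,"tz":0,"hand":-1},{"wx":0,"wy":0,"wz":0,"tx":0.6,"ty":-1,"tz":0,"hand":-1},{"wx":0,"wy":0,"wz":0,"tx":0.6,"ty":-1,"tz":0,"hand":-1}]' >/dev/null
python3 -m crank '[{"wx":0,"wy":0,"wz":0,"tx":0.6,"ty":-1,"tz":0,"hand":-1},{"wx":0,"wy":0,"wz":0,"tx":0.6,"ty":-1,"tz":0,"hand":-1},{"wx":0,"wy":0,"wz":0,"tx":0.6,"ty":-1,"tz":0,"hand":-1}]' > /dev/null
python3 -m crank '[{"wx":0,"wy":0,"wz":-0.9,"tx":0.4,"ty":-1,"tz":0,"hand":-1},{"wx":0,"wy":0,"wz":-0.9,"tx":0.4,"ty":-1,"tz":0,"hand":-1},{"wx":0,"wy":0,"wz":-0.9,"tx":0.4,"ty":-1,"tz":0,"hand":-1},{"wx":0,"wy":0,"wz":-0.9,"tx":0.4,"ty":-1,"tz":0,"hand":-1},{"wx":0,"wy":0,"wz":-0.9,"tx":0.4,"ty":-1,"tz":0,"hand":-1}]'
```

```text
clock: 2.45
eef_pos: [0.5214, 0.1423, 0.3038]
orientation: [[0.571, 0.821, 0.0], [0.821, -0.571, -0.0], [-0.0, 0.0, -1.0]]
ft_force: [0.4, 0.4, -0.3]
opening: 0.0
gripper_force: 0.0
```

```bash
python3 -m crank '[{"wx":0,"wy":0,"wz":-0.33,"tx":0.17,"ty":-0.19,"tz":0,"hand":-1},{"wx":0,"wy":0,"wz":-0.33,"tx":0.17,"ty":-0.19,"tz":0,"hand":-1},{"wx":0,"wy":0,"wz":-0.33,"tx":0.17,"ty":-0.19,"tz":0.33,"hand":-1},{"wx":0,"wy":0,"wz":-0.33,"tx":0.17,"ty":-0.19,"tz":0.67,"hand":-1},{"wx":0,"wy":0,"wz":-0.33,"tx":0.17,"ty":-0.19,"tz":0.67,"hand":-1},{"wx":0,"wy":0,"wz":-0.33,"tx":0.17,"ty":-0.19,"tz":0.67,"hand":-1}]'
python3 - <<'E'
from h import *
im=read_camera("scene");cv2.imwrite("pics/s1.png",cv2.resize(im[80:220,220:400],None,fx=4,fy=4,interpolation=cv2.INTER_CUBIC)[:,:,::-1])
E
```

```text
clock: 3.2
eef_pos: [0.5133, 0.1792, 0.2046]
orientation: [[0.342, 0.94, 0.002], [0.94, -0.342, 0.0], [0.001, 0.002, -1.0]]
ft_force: [0.2, -0.3, 0.2]
opening: -0.0002
gripper_force: 0.0
```

View pics/s1.png

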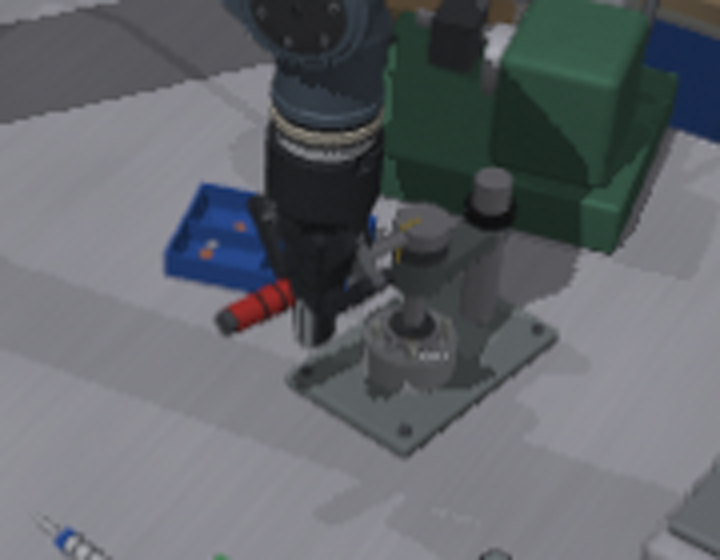

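The closed fingers stand beside the grip on its counter-clockwise side, at grip height. Next I make contact.

```bash
python3 -m crank '[{"wx":0,"wy":0,"wz":0,"tx":0,"ty":-0.04,"tz":0,"hand":-1},{"wx":0,"wy":0,"wz":0,"tx":0,"ty":-0.08,"tz":0,"hand":-1},{"wx":0,"wy":0,"wz":0,"tx":0,"ty":-0.11,"tz":0,"hand":-1},{"wx":0,"wy":0,"wz":0,"tx":0,"ty":-0.11,"tz":0,"hand":-1}]'
```

```text
clock: 3.75
eef_pos: [0.4978, 0.1851, 0.2044]
orientation: [[0.339, 0.941, 0.005], [0.941, -0.339, -0.001], [0.001, 0.005, -1.0]]
ft_force: [3.3, -3.8, 1.6]
opening: 0.0001
gripper_force: 2.0
```

```bash
python3 -m crank '[{"wx":0,"wy":0,"wz":0.064,"tx":-0.007,"ty":-0.044,"tz":0,"hand":-1},{"wx":0,"wy":0,"wz":0.127,"tx":-0.013,"ty":-0.087,"tz":0,"hand":-1},{"wx":0,"wy":0,"wz":0.19,"tx":-0.015,"ty":-0.13,"tz":0,"hand":-1},{"wx":0,"wy":0,"wz":0.255,"tx":-0.017,"ty":-0.176,"tz":0,"hand":-1}]'
```

```text
clock: 4.25
eef_pos: [0.4738, 0.1914, 0.2045]
orientation: [[0.521, 0.854, 0.008], [0.854, -0.521, -0.001], [0.003, 0.007, -1.0]]
ft_force: [5.6, -4.4, 0.3]
opening: -0.0001
gripper_force: 3.8
```

```bash
python3 -m crank '[{"wx":0,"wy":0,"wz":0.064,"tx":-0.007,"ty":-0.044,"tz":0,"hand":-1},{"wx":0,"wy":0,"wz":0.127,"tx":-0.013,"ty":-0.087,"tz":0,"hand":-1}]'
```

```text
clock: 4.5
eef_pos: [0.4616, 0.1965, 0.2045]
orientation: [[0.603, 0.798, 0.008], [0.798, -0.603, -0.001], [0.004, 0.007, -1.0]]
ft_force: [5.2, -4.7, 1.0]
opening: 0.0003
gripper_force: 3.9
```

```bash
python3 -m crank '[{"wx":0,"wy":0,"wz":0.064,"tx":-0.007,"ty":-0.044,"tz":0,"hand":-1}]'
```

```text
clock: 4.62
eef_pos: [0.4556, 0.1996, 0.2044]
orientation: [[0.643, 0.766, 0.008], [0.766, -0.643, -0.001], [0.004, 0.007, -1.0]]
ft_force: [5.1, -5.4, 1.2]
opening: -0.0004
gripper_force: 4.1
```

```bash
python3 -m crank '[{"wx":0,"wy":0,"wz":0.064,"tx":-0.007,"ty":-0.044,"tz":0,"hand":-1}]'
```

```text
clock: 4.75
eef_pos: [0.4498, 0.203, 0.2044]
orientation: [[0.68, 0.733, 0.008], [0.733, -0.68, -0.001], [0.004, 0.006, -1.0]]
ft_force: [5.8, -5.1, 1.3]
opening: 0.0
gripper_force: 4.2
```

```bash
python3 -m crank '[{"wx":0,"wy":0,"wz":0.064,"tx":-0.007,"ty":-0.044,"tz":0,"hand":-1}]' | grep -E "eef|ft|clock"
```

```text
clock: 4.88
eef_pos: [0.4441, 0.2067, 0.2045]
ft_force: [5.5, -7.4, 1.0]
```

```bash
python3 -m crank '[{"wx":0,"wy":0,"wz":0.064,"tx":-0.007,"ty":-0.044,"tz":0,"hand":-1}]' | grep -E "eef|ft|clock"
```

```text
clock: 5.0
eef_pos: [0.4386, 0.2106, 0.2044]
ft_force: [5.3, -7.6, 1.1]
```

```bash
python3 -m crank '[{"wx":0,"wy":0,"wz":0.064,"tx":-0.007,"ty":-0.044,"tz":0,"hand":-1}]' | grep -E "eef|ft|clock"
```

```text
clock: 5.12
eef_pos: [0.4334, 0.2148, 0.2044]
ft_force: [5.0, -7.8, 2.4]
```

```bash
python3 -m crank '[{"wx":0,"wy":0,"wz":0.064,"tx":-0.007,"ty":-0.044,"tz":0,"hand":-1}]' | grep -E "eef|ft|clock"
```

```text
clock: 5.25
eef_pos: [0.4283, 0.2193, 0.2043]
ft_force: [5.6, -8.3, 2.6]
```

```bash
python3 -m crank '[{"wx":0,"wy":0,"wz":0.064,"tx":-0.007,"ty":-0.044,"tz":0,"hand":-1}]' | grep -E "eef|ft|clock"
```

```text
clock: 5.38
eef_pos: [0.4235, 0.224, 0.2043]
ft_force: [5.2, -7.7, 3.8]
```

```bash
python3 -m crank '[{"wx":0,"wy":0,"wz":0.064,"tx":-0.007,"ty":-0.044,"tz":0,"hand":-1}]' | grep -E "eef|ft|clock"
```

```text
clock: 5.5
eef_pos: [0.4189, 0.2289, 0.2043]
ft_force: [4.8, -8.7, 1.6]
```

```bash
python3 -m crank '[{"wx":0,"wy":0,"wz":0.064,"tx":-0.007,"ty":-0.044,"tz":0,"hand":-1}]' | grep -E "eef|ft|clock|ori"
```

```text
clock: 5.62
eef_pos: [0.4145, 0.2341, 0.2043]
orientation: [[0.891, 0.454, 0.005], [0.454, -0.891, -0.002], [0.003, 0.004, -1.0]]
ft_force: [4.8, -8.8, 3.1]
```

```bash
python3 -m crank '[{"wx":0,"wy":0,"wz":0.064,"tx":-0.007,"ty":-0.044,"tz":0,"hand":-1}]' | grep -E "eef|ft|clock|ori"
```

```text
clock: 5.75
eef_pos: [0.4104, 0.2394, 0.2043]
orientation: [[0.913, 0.409, 0.005], [0.409, -0.913, -0.002], [0.003, 0.004, -1.0]]
ft_force: [3.8, -8.2, 3.0]
```

```bash
python3 -m crank '[{"wx":0,"wy":0,"wz":0.064,"tx":-0.007,"ty":-0.044,"tz":0,"hand":-1}]' | grep -E "eef|ft|clock|ori"
```

```text
clock: 5.88
eef_pos: [0.4064, 0.2452, 0.2042]
orientation: [[0.932, 0.362, 0.004], [0.362, -0.932, -0.002], [0.003, 0.003, -1.0]]
ft_force: [3.2, -6.8, 3.5]
```

Run:
```python
from h import *
im=read_camera("top");o=get_obs();print(o["ft_force"],o["eef_pos"])
cv2.imwrite("pics/t1.png",cv2.resize(im[180:260,110:210],None,fx=7,fy=7,interpolation=cv2.INTER_CUBIC)[:,:,::-1])
```

```text
[ 4.11705188 -5.7840185   2.95060376] [0.40606943 0.24580357 0.2042474 ]
```

View pics/t1.png

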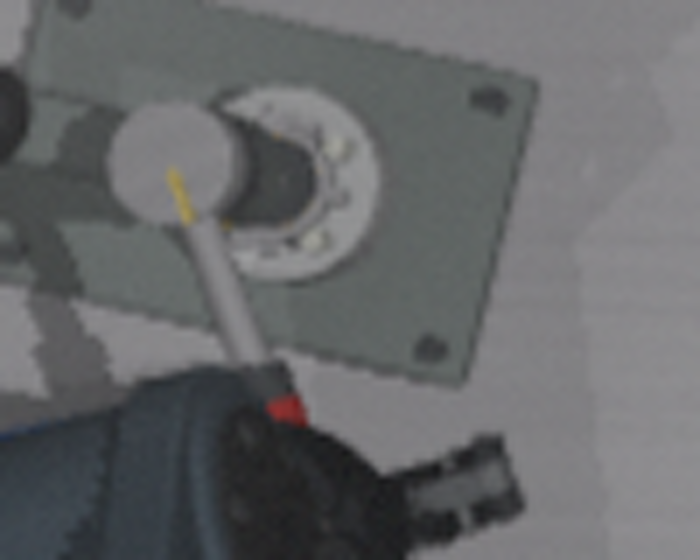

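```bash
python3 -m crank '[{"wx":0,"wy":0,"wz":0.032,"tx":-0.004,"ty":-0.022,"tz":0,"hand":-1}]' | grep -E "eef|ft|clock|ori"
```

```text
clock: 6.05
eef_pos: [0.4045, 0.2483, 0.2042]
orientation: [[0.941, 0.34, 0.003], [0.34, -0.941, -0.001], [0.003, 0.003, -1.0]]
ft_force: [3.6, -6.7, 2.8]
```

Run:
```python
from h import *
np.set_printoptions(precision=4,suppress=True)
im=read_camera("top")
HUE["yellow"]=[(15,40)]
sub=im[195:220,120:160].copy()
print(blobs(sub,"yellow",70,60,1)[0])
print(get_obs()["ft_force"])
ax=np.array([.5185,.3159])
for p in [(142.1,212.1)]:
  for z in(.115,.125,.135):
    w=pt("top",p,z)-ax;print(z,w,np.hypot(*w),np.degrees(np.arctan2(w[1],w[0])))
for a,b in [((134.6,204.3),(136.7,211.4)),((137.9,212.1),(146.4,232.1))]:
    w=pt("top",b,.15)-pt("top",a,.15);print(np.degrees(np.arctan2(w[1],w[0])))
s=read_camera("scene");sub=s[105:160,300:350];print(blobs(sub,"yellow",70,60,1)[0])
k=np.hstack([cv2.resize(im[190:240,110:165],(440,400),interpolation=cv2.INTER_CUBIC),cv2.resize(s[110:160,300:345],(360,400),interpolation=cv2.INTER_CUBIC)])
cv2.imwrite("pics/k1.png",k[:,:,::-1])
```

```text
[((np.float64(15.1), np.float64(12.3)), 12), ((np.float64(22.0), np.float64(17.0)), 1)]
[ 3.428  -4.5561  3.1055]
0.115 [-0.0171 -0.0025] 0.017235249535672098 -171.61167561773522
0.125 [-0.0174 -0.006 ] 0.01841943434635993 -160.95091990027439
0.135 [-0.0178 -0.0095] 0.020154897704201955 -151.848760224961
-160.81065949855284
-154.36095475618166
[((np.float64(21.3), np.float64(28.7)), 7), ((np.float64(17.0), np.float64(35.0)), 3), ((np.float64(3.0), np.float64(44.0)), 1)]
```

View pics/k1.png

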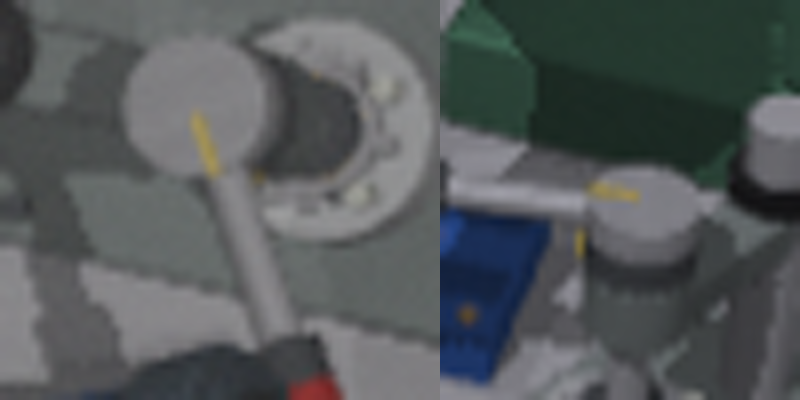

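Run:
```python
from h import *
np.set_printoptions(precision=4,suppress=True)
ax=np.array([.5185,.3159])
def tri(a,b):
    o1,d1=ray("top",a);o2,d2=ray("scene",b)
    s=np.linalg.lstsq(np.c_[d1,-d2],o2-o1,rcond=None)[0];p,q=o1+d1*s[0],o2+d2*s[1]
    return (p+q)/2,np.linalg.norm(p-q)
P,e=tri((142,212),(317.4,140.2));w=P[:2]-ax;print(P,e,np.hypot(*w),np.degrees(np.arctan2(w[1],w[0])))
for z in(.12,.13,.14):
    for n,p in(("now",(317.4,140.2)),("start",(320,143.7))):
        w=pt("scene",p,z)-ax;print(z,n,w,np.degrees(np.arctan2(w[1],w[0])))
print(get_obs()["ft_force"])
```

```text
[0.5018 0.3111 0.1233] 0.0010787566258939972 0.017373901427131987 -163.86923652466623
0.12 now [-0.0181 -0.0005] -178.4081310975618
0.12 start [-0.004  -0.0109] -110.03986512145978
0.13 now [-0.0127 -0.0122] -136.04031518476148
0.13 start [ 0.0014 -0.0225] -86.48492062897103
0.14 now [-0.0072 -0.0239] -106.67647942079803
0.14 start [ 0.0067 -0.0341] -78.82548207394797
[ 3.1064 -5.4863  4.1214]
```

The moving force fell from 10 N to 7.5 N. If it has clicked, the wrench will spring back and follow the fingers, so I back off a little and check whether the force stays.

```bash
python3 -m crank '[{"wx":0,"wy":0,"wz":-0.064,"tx":0.007,"ty":0.044,"tz":0,"hand":-1},{"wx":0,"wy":0,"wz":-0.064,"tx":0.007,"ty":0.044,"tz":0,"hand":-1}]' | grep -E "eef|ft|clock|ori"
```

```text
clock: 6.4
eef_pos: [0.4085, 0.2421, 0.2043]
orientation: [[0.922, 0.387, 0.005], [0.387, -0.922, -0.002], [0.004, 0.003, -1.0]]
ft_force: [4.6, -7.5, 3.1]
```

The force stayed at 8.7 N while backing off, so the wrench has broken over and is springing back. Torque falls roughly linearly from 10 to 5 N over 0.14 rad, and I had reached about 0.10. I ease it forward to complete the click and stop just short of the stop.

```bash
python3 -m crank '[{"wx":0,"wy":0,"wz":0.05,"tx":-0.005,"ty":-0.035,"tz":0,"hand":-1},{"wx":0,"wy":0,"wz":0.089,"tx":-0.009,"ty":-0.0615,"tz":0,"hand":-1},{"wx":0,"wy":0,"wz":0.089,"tx":-0.009,"ty":-0.0615,"tz":0,"hand":-1}]' | grep -E "eef|ft|clock|ori"; python3 -c "
from bench import *
for i in range(3): read_camera('top');print(get_obs()['ft_force'])"
```

```text
clock: 6.78
eef_pos: [0.403, 0.2507, 0.2042]
orientation: [[0.947, 0.321, 0.004], [0.321, -0.947, -0.001], [0.003, 0.002, -1.0]]
ft_force: [3.0, -5.2, 2.2]
[ 3.36755247 -5.00238286  3.74440675]
[ 2.72310666 -5.39225409  3.37973907]
[ 3.74341259 -5.12347783  2.95312568]
```

```bash
python3 -m crank '[{"wx":0,"wy":0,"wz":0.019,"tx":-0.002,"ty":-0.013,"tz":0,"hand":-1},{"wx":0,"wy":0,"wz":0.019,"tx":-0.002,"ty":-0.013,"tz":0,"hand":-1}]' | grep -E "eef|ft|clock|ori"; python3 -c "
from bench import *
for i in range(3): read_camera('top');print(get_obs()['ft_force'])"
```

```text
clock: 7.18
eef_pos: [0.4021, 0.2522, 0.2042]
orientation: [[0.952, 0.307, 0.004], [0.307, -0.952, -0.001], [0.003, 0.002, -1.0]]
ft_force: [3.6, -5.8, 3.3]
[ 3.49433246 -5.87995218  3.83094481]
[ 4.15659744 -5.20906531  3.34475706]
[ 3.57969745 -5.8419432   3.775681  ]
```

It is on the stop: the force now rises slightly. I let go: retreat counter-clockwise, raise, and head for the blue driver.

```bash
python3 -m crank '[{"wx":0,"wy":0,"wz":0,"tx":0,"ty":0.1,"tz":0,"hand":-1},{"wx":0,"wy":0,"wz":0,"tx":0,"ty":0.2,"tz":0,"hand":-1},{"wx":0,"wy":0,"wz":0,"tx":0,"ty":0.3,"tz":0,"hand":-1},{"wx":0,"wy":0,"wz":0,"tx":0,"ty":0.3,"tz":-0.3,"hand":-1},{"wx":0,"wy":0,"wz":0,"tx":0,"ty":0.3,"tz":-0.67,"hand":-1},{"wx":0,"wy":0,"wz":0,"tx":-0.08,"ty":0.65,"tz":-0.67,"hand":-0.4},{"wx":0,"wy":0,"wz":0,"tx":-0.17,"ty":1,"tz":-0.67,"hand":-0.4},{"wx":0,"wy":0,"wz":0,"tx":-0.17,"ty":1,"tz":-0.67,"hand":-0.4}]' | grep -E "eef|ft|clock|ori"
python3 -c "
from h import *
im=read_camera('top');s=read_camera('scene')
HUE['blue']=[(105,125)]
for c in ('red','green','blue'):
  for n,i in (('T',im),('S',s)): print(c,n,[(tuple(map(float,b[0])),b[1]) for b in blobs(i,c,110,50)[0] if b[1]<60 and 200<b[0][0]<345 and 160<b[0][1]<300])
k=cv2.resize(im[170:270,100:260],(800,500),interpolation=cv2.INTER_CUBIC);cv2.imwrite('pics/w1.png',k[:,:,::-1])
"
```

```text
clock: 8.32
eef_pos: [0.4221, 0.0993, 0.3038]
orientation: [[0.954, 0.3, -0.002], [0.3, -0.954, 0.0], [-0.001, -0.001, -1.0]]
ft_force: [0.1, 0.4, 0.7]
red T [((322.3, 205.5), 11), ((317.5, 241.5), 24)]
red S [((215.6, 251.7), 25), ((243.8, 269.7), 22)]
green T [((257.0, 176.7), 10), ((251.1, 212.1), 18)]
green S [((274.5, 221.8), 16), ((301.9, 238.4), 16)]
blue T [((272.4, 217.8), 24), ((263.0, 253.1), 14)]
blue S [((235.3, 213.9), 12), ((259.5, 232.3), 23)]
```

View pics/w1.png

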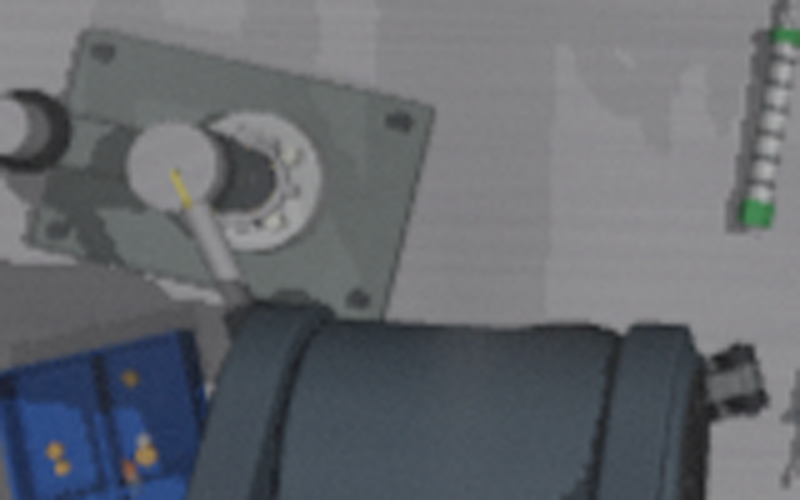

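The wrench has sprung back in line and all three drivers are where they were. Now the blue driver.

```bash
python3 -m crank '[{"wx":0,"wy":0,"wz":0.676,"tx":0.02,"ty":0.583,"tz":0,"hand":-0.2},{"wx":0,"wy":0,"wz":0.676,"tx":0.02,"ty":0.583,"tz":0.4,"hand":-0.2},{"wx":0,"wy":0,"wz":0.676,"tx":0.02,"ty":0.583,"tz":0.8,"hand":-0.2},{"wx":0,"wy":0,"wz":0.676,"tx":0.02,"ty":0.583,"tz":1,"hand":-0.2},{"wx":0,"wy":0,"wz":0.676,"tx":0.02,"ty":0.583,"tz":1,"hand":-0.2},{"wx":0,"wy":0,"wz":0.676,"tx":0.02,"ty":0.583,"tz":1,"hand":-0.2}]' | grep -E "eef|ft|clock|ori|open"
```

```text
clock: 9.18
eef_pos: [0.4526, 0.0207, 0.1546]
orientation: [[0.976, -0.216, 0.001], [-0.216, -0.976, -0.0], [0.001, -0.0, -1.0]]
ft_force: [-0.0, -0.1, 0.3]
opening: 0.0346
```

```bash
python3 -m crank '[{"wx":0,"wy":0,"wz":0,"tx":0,"ty":0.027,"tz":0.3,"hand":-0.2},{"wx":0,"wy":0,"wz":0,"tx":0,"ty":0.027,"tz":0.5,"hand":-0.2},{"wx":0,"wy":0,"wz":0,"tx":0,"ty":0.027,"tz":0.533,"hand":-0.2},{"wx":0,"wy":0,"wz":0,"tx":0,"ty":0.027,"tz":0.533,"hand":-1},{"wx":0,"wy":0,"wz":0,"tx":0,"ty":0.027,"tz":0.533,"hand":-1},{"wx":0,"wy":0,"wz":0,"tx":0,"ty":0.027,"tz":0.533,"hand":-1},{"wx":0,"wy":0,"wz":0,"tx":0,"ty":0.027,"tz":0.533,"hand":-1}]' 50 | grep -E "eef|ft|clock|ori|open|grip"
```

```text
clock: 10.05
eef_pos: [0.452, 0.0159, 0.0753]
orientation: [[0.976, -0.218, 0.003], [-0.218, -0.976, -0.001], [0.003, -0.0, -1.0]]
ft_force: [-0.2, 1.5, 8.2]
opening: 0.0118
gripper_force: 49.5
```

```bash
python3 -m crank '[{"wx":0,"wy":0,"wz":0,"tx":0,"ty":0,"tz":-0.3,"hand":-1},{"wx":0,"wy":0,"wz":0,"tx":0,"ty":0,"tz":-0.7,"hand":-1},{"wx":0,"wy":0,"wz":0,"tx":0,"ty":0,"tz":-0.8,"hand":-1}]' | grep -E "eef|clock|open|grip"
python3 - <<'E'
from h import *
im=read_camera('top');s=read_camera('scene')
k=np.hstack([cv2.resize(im[190:255,350:445],(475,325),interpolation=cv2.INTER_CUBIC),cv2.resize(s[275:365,135:235],(325,325)[:2],interpolation=cv2.INTER_CUBIC)])
a=cv2.resize(im[190:255,350:445],(798,546),interpolation=cv2.INTER_CUBIC);b=cv2.resize(s[272:365,135:235],(640,595),interpolation=cv2.INTER_CUBIC)
cv2.imwrite('pics/ra.png',a[:,:,::-1]);cv2.imwrite('pics/rb.png',b[:,:,::-1])
E
```

```text
clock: 10.42
eef_pos: [0.4525, 0.0157, 0.1976]
opening: 0.0119
gripper_force: 49.0
```

View pics/ra.png

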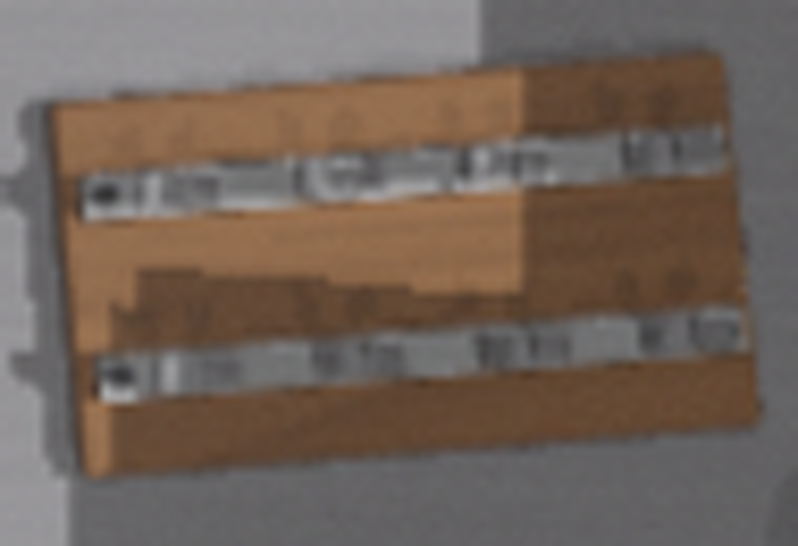

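View pics/rb.png

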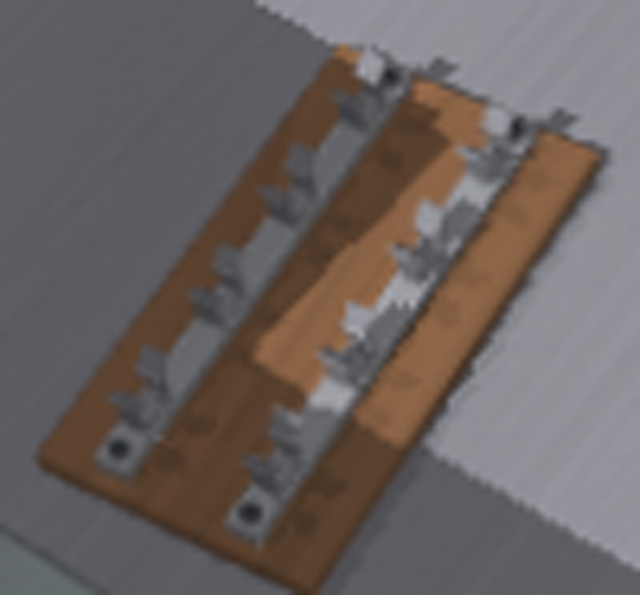

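Run:
```python
from h import *
np.set_printoptions(precision=4,suppress=True)
def go(n,c,s,o,z):
    R=np.array([pt(n,np.array(p)/s+o,z) for p in c]);u=(R[0]+R[3]-R[1]-R[2])/2;v=(R[0]+R[1]-R[2]-R[3])/2
    f=lambda w:(np.linalg.norm(w),np.degrees(np.arctan2(w[1],w[0])))
    print(n,z,R.mean(0),f(u),f(v))
go("top",[(52,102),(720,50),(760,425),(86,478)],8.4,(350,190),.012)
go("scene",[(605,150),(318,587),(42,452),(338,44)],6.4,(135,272),.012)
for z in(.014,.02): go("scene",[(517,128),(250,512),(118,450),(392,75)],6.4,(135,272),z)
im=read_camera('top');s=read_camera('scene');HUE['blue']=[(105,125)]
for n,i in (('T',im),('S',s)): print(n,[(tuple(map(float,b[0])),b[1]) for b in blobs(i,"blue",110,50)[0] if b[1]<80 and 200<b[0][0]<345 and 130<b[0][1]<300])
```

```text
top 0.012 [ 0.4982 -0.3213] (np.float64(0.20899297412343645), np.float64(95.94672607744808)) (np.float64(0.11693291759190069), np.float64(5.971380473895798))
scene 0.012 [ 0.5055 -0.3244] (np.float64(0.20773596711017045), np.float64(96.37673891228418)) (np.float64(0.1175193028362754), np.float64(6.668017988637471))
scene 0.014 [ 0.5007 -0.3213] (np.float64(0.1886871500773161), np.float64(95.68460525361822)) (np.float64(0.05588683514128509), np.float64(6.335335094822492))
scene 0.02 [ 0.5037 -0.3241] (np.float64(0.18763913500414836), np.float64(95.68460525361819)) (np.float64(0.05557642584422528), np.float64(6.335335094822453))
T [((272.4, 216.6), 36)]
S [((258.7, 200.9), 27)]
```

```bash
python3 -m crank '[{"wx":0,"wy":0,"wz":0,"tx":0.143,"ty":0.382,"tz":0,"hand":-1},{"wx":0,"wy":0,"wz":0,"tx":0.286,"ty":0.764,"tz":0,"hand":-1},{"wx":0,"wy":0,"wz":0,"tx":0.286,"ty":0.764,"tz":0,"hand":-1}]' | grep -E "grip"
python3 -m crank '[{"wx":0,"wy":0,"wz":0,"tx":0.143,"ty":0.382,"tz":0,"hand":-1},{"wx":0,"wy":0,"wz":0,"tx":0.286,"ty":0.764,"tz":0,"hand":-1},{"wx":0,"wy":0,"wz":0,"tx":0.286,"ty":0.764,"tz":0,"hand":-1}]' | grep -E "grip"
python3 -m crank '[{"wx":0,"wy":0,"wz":-0.2,"tx":0.143,"ty":0.382,"tz":0,"hand":-1},{"wx":0,"wy":0,"wz":-0.416,"tx":0.286,"ty":0.764,"tz":0,"hand":-1},{"wx":0,"wy":0,"wz":-0.416,"tx":0.286,"ty":0.764,"tz":0,"hand":-1},{"wx":0,"wy":0,"wz":-0.416,"tx":0.286,"ty":0.764,"tz":0,"hand":-1}]'
python3 - <<'E'
from h import *
im=read_camera('top');s=read_camera('scene');HUE['blue']=[(105,125)]
for n,i in (('T',im),('S',s)): print(n,[(tuple(map(float,b[0])),b[1]) for b in blobs(i,"blue",110,50)[0] if b[1]<80 and (150<b[0][0]<460 if n=='T' else 120<b[0][0]<270) and 130<b[0][1]<340])
a=im[170:280,340:460];b=s[200:365,120:260]
k=np.hstack([cv2.resize(a,(430,394)),cv2.resize(b,(334,394))]);cv2.imwrite('pics/p1.png',k[:,:,::-1])
E
```

```text
gripper_force: 49.1
gripper_force: 49.1
clock: 11.88
eef_pos: [0.5009, -0.3452, 0.1923]
orientation: [[0.994, 0.106, -0.004], [0.106, -0.994, 0.004], [-0.003, -0.005, -1.0]]
ft_force: [-0.2, -0.2, -0.2]
opening: 0.0115
gripper_force: 49.2
T [((420.6, 199.1), 29), ((422.4, 239.8), 5)]
S [((191.6, 305.2), 42)]
```

View pics/p1.png

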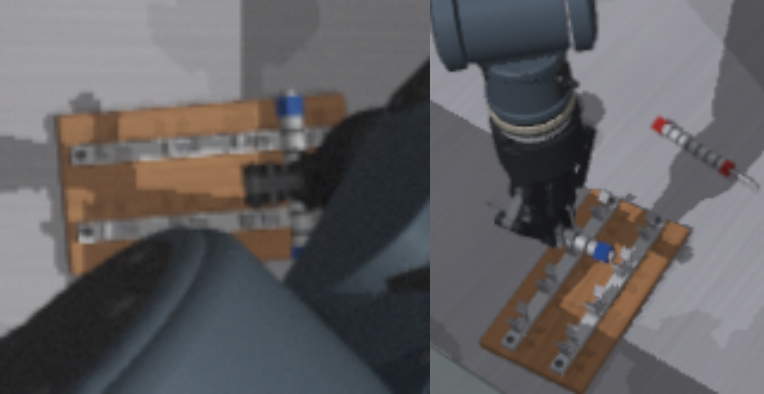

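The driver hangs level over clip pair 2/3, in line with the rack. Next I check the rear collar's position by triangulation.

```bash
cat >> h.py <<'E'
def tri(a,b):
    o1,d1=ray("top",a);o2,d2=ray("scene",b)
    s=np.linalg.lstsq(np.c_[d1,-d2],o2-o1,rcond=None)[0];p,q=o1+d1*s[0],o2+d2*s[1]
    return (p+q)/2,np.linalg.norm(p-q)
E
python3 - <<'E'
from h import *
P,e=tri((420.6,199.1),(191.6,305.2));o=get_obs();R=o["orientation"];print(P,e,o["eef_pos"],R.T@(P-o["eef_pos"]))
print(pt("top",(420.6,199.1),P[2]),pt("scene",(191.6,305.2),P[2]))
E
```

```text
[ 0.54777972 -0.34107974  0.12153031] 0.0014177286060746916 [ 0.50122239 -0.34488865  0.19292262] [0.04687032 0.00149159 0.07127343]
[ 0.54834984 -0.3406473 ] [ 0.54715549 -0.34143395]
```

```bash
python3 -m crank '[{"wx":0,"wy":0,"wz":0,"tx":0.018,"ty":0.02,"tz":0.1,"hand":-1},{"wx":0,"wy":0,"wz":0,"tx":0.018,"ty":0.02,"tz":0.35,"hand":-1},{"wx":0,"wy":0,"wz":0,"tx":0.018,"ty":0.02,"tz":0.52,"hand":-1},{"wx":0,"wy":0,"wz":0,"tx":0.018,"ty":0.02,"tz":0.52,"hand":-1}]' 80 | grep -E "eef|ft|ori|open|grip"
```

```text
eef_pos: [0.5037, -0.3482, 0.1131]
orientation: [[0.994, 0.107, -0.005], [0.107, -0.994, 0.005], [-0.004, -0.005, -1.0]]
ft_force: [0.8, 0.7, 0.9]
opening: 0.0104
gripper_force: 78.4
```

```bash
python3 -m crank '[{"wx":0,"wy":0,"wz":0,"tx":0,"ty":0,"tz":0.03,"hand":-1},{"wx":0,"wy":0,"wz":0,"tx":0,"ty":0,"tz":0.06,"hand":-1},{"wx":0,"wy":0,"wz":0,"tx":0,"ty":0,"tz":0.085,"hand":-1},{"wx":0,"wy":0,"wz":0,"tx":0,"ty":0,"tz":0.11,"hand":-1},{"wx":0,"wy":0,"wz":0,"tx":0,"ty":0,"tz":0.11,"hand":-1}]' | grep -E "eef|ft|ori|open|grip"
```

```text
eef_pos: [0.5056, -0.3484, 0.1012]
orientation: [[0.994, 0.107, 0.001], [0.107, -0.994, 0.002], [0.001, -0.002, -1.0]]
ft_force: [1.1, 7.6, 4.7]
opening: 0.0099
gripper_force: 78.3
```

```bash
python3 -m crank '[{"wx":0,"wy":0,"wz":0,"tx":0,"ty":0,"tz":0,"hand":-1},{"wx":0,"wy":0,"wz":0,"tx":0,"ty":0,"tz":0.02,"hand":-1},{"wx":0,"wy":0,"wz":0,"tx":0,"ty":0,"tz":0.02,"hand":-1}]' | grep -E "eef|ft|ori|open|grip"
```

```text
eef_pos: [0.5054, -0.3482, 0.0989]
orientation: [[0.994, 0.107, 0.001], [0.107, -0.994, 0.003], [0.001, -0.003, -1.0]]
ft_force: [-0.2, 7.8, 8.8]
opening: 0.0105
gripper_force: 81.6
```

```bash
python3 -m crank '[{"wx":0,"wy":0,"wz":0,"tx":0,"ty":0,"tz":0.03,"hand":-1},{"wx":0,"wy":0,"wz":0,"tx":0,"ty":0,"tz":0.05,"hand":-1},{"wx":0,"wy":0,"wz":0,"tx":0,"ty":0,"tz":0.05,"hand":-1}]' | grep -E "eef|ft|ori|open|grip"
```

```text
eef_pos: [0.5055, -0.3482, 0.0984]
orientation: [[0.994, 0.108, 0.001], [0.108, -0.994, 0.001], [0.001, -0.001, -1.0]]
ft_force: [-7.3, 14.2, 49.5]
opening: 0.0099
gripper_force: 86.2
```

It is on the clip floor: a hard stop at TCP z 0.098. Relax, release and rise.

```bash
python3 -m crank '[{"wx":0,"wy":0,"wz":0,"tx":0,"ty":0,"tz":-0.045,"hand":-1},{"wx":0,"wy":0,"wz":0,"tx":0,"ty":0,"tz":-0.045,"hand":-0.35},{"wx":0,"wy":0,"wz":0,"tx":0,"ty":0,"tz":-0.045,"hand":-0.35},{"wx":0,"wy":0,"wz":0,"tx":0,"ty":0,"tz":-0.3,"hand":-0.35},{"wx":0,"wy":0,"wz":0,"tx":0,"ty":0,"tz":-0.8,"hand":-0.35},{"wx":0,"wy":0,"wz":0,"tx":0,"ty":0,"tz":-1,"hand":-0.2},{"wx":0,"wy":0,"wz":0,"tx":0,"ty":-0.3,"tz":-1,"hand":-0.2},{"wx":0,"wy":0,"wz":0,"tx":0,"ty":-0.7,"tz":-1,"hand":-0.2},{"wx":0,"wy":0,"wz":0,"tx":0,"ty":-1,"tz":-1,"hand":-0.2},{"wx":0,"wy":0,"wz":0,"tx":0,"ty":-1,"tz":-1,"hand":-0.2}]'
python3 - <<'E'
from h import *
im=read_camera('top');s=read_camera('scene');HUE['blue']=[(105,125)]
for c in('red','green','blue'):
  for n,i in (('T',im),('S',s)): print(c,n,[(tuple(map(float,b[0])),b[1]) for b in blobs(i,c,110,50)[0] if b[1]<80 and (200<b[0][0]<460 if n=='T' else 120<b[0][0]<320) and 160<b[0][1]<365])
a=im[170:280,340:460];b=s[250:365,120:260]
k=np.hstack([cv2.resize(a,(430,394),interpolation=cv2.INTER_CUBIC),cv2.resize(b,(370,304),interpolation=cv2.INTER_CUBIC) if 0 else cv2.resize(b,(370,394))]);cv2.imwrite('pics/p2.png',k[:,:,::-1])
E
```

```text
clock: 15.1
eef_pos: [0.488, -0.1984, 0.2388]
orientation: [[0.994, 0.11, -0.002], [0.11, -0.994, 0.001], [-0.002, -0.001, -1.0]]
ft_force: [0.3, 0.2, 0.1]
opening: 0.0347
gripper_force: 0.0
red T [((322.3, 205.5), 11), ((317.5, 241.5), 24)]
red S [((215.6, 251.7), 25), ((243.8, 269.7), 22)]
green T [((257.2, 176.7), 9)]
green S [((274.4, 221.6), 14), ((301.9, 238.4), 16)]
blue T []
blue S [((161.6, 314.9), 20), ((196.5, 330.5), 40)]
```

View pics/p2.png

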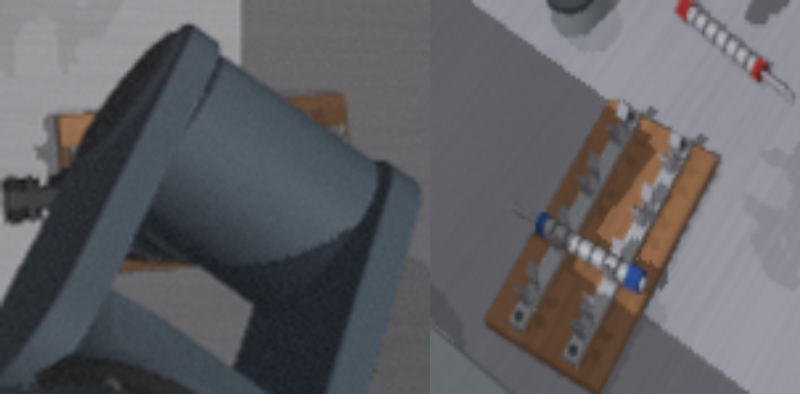

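The blue driver lies across both rails in clip pair 2 or 3. Next is red; I also compute blue's centring.

```bash
python3 -c "
from h import *
print('blue home',driver('scene',(196.5,330.5),(161.6,314.9),.0295))"
python3 -m crank '[{"wx":0,"wy":0,"wz":0.276,"tx":0.063,"ty":-0.3,"tz":0,"hand":-0.2},{"wx":0,"wy":0,"wz":0.276,"tx":0.063,"ty":-0.523,"tz":0.2,"hand":-0.2},{"wx":0,"wy":0,"wz":0.276,"tx":0.063,"ty":-0.523,"tz":0.565,"hand":-0.2},{"wx":0,"wy":0,"wz":0.276,"tx":0.063,"ty":-0.523,"tz":0.565,"hand":-0.2},{"wx":0,"wy":0,"wz":0.276,"tx":0.063,"ty":-0.523,"tz":0.565,"hand":-0.2}]'
```

```text
blue home (array([ 0.50455889, -0.35107686]), np.float64(-173.39054144323174), np.float64(0.09511621755573386))
clock: 15.82
eef_pos: [0.4912, -0.1239, 0.1551]
orientation: [[0.994, -0.111, 0.002], [-0.111, -0.994, -0.001], [0.002, 0.001, -1.0]]
ft_force: [0.7, -0.6, 0.0]
opening: 0.0341
gripper_force: 0.0
```

```bash
python3 -m crank '[{"wx":0,"wy":0,"wz":0,"tx":-0.019,"ty":-0.027,"tz":0.25,"hand":-0.2},{"wx":0,"wy":0,"wz":0,"tx":-0.019,"ty":-0.027,"tz":0.45,"hand":-0.2},{"wx":0,"wy":0,"wz":0,"tx":-0.019,"ty":-0.027,"tz":0.53,"hand":-0.2},{"wx":0,"wy":0,"wz":0,"tx":-0.019,"ty":-0.027,"tz":0.53,"hand":-1},{"wx":0,"wy":0,"wz":0,"tx":-0.019,"ty":-0.027,"tz":0.53,"hand":-1},{"wx":0,"wy":0,"wz":0,"tx":-0.019,"ty":-0.027,"tz":0.53,"hand":-1},{"wx":0,"wy":0,"wz":0,"tx":-0.019,"ty":-0.027,"tz":0.53,"hand":-1}]' 60
python3 -m crank '[{"wx":0,"wy":0,"wz":0,"tx":0,"ty":0,"tz":-0.3,"hand":-1},{"wx":0,"wy":0,"wz":0,"tx":0,"ty":0,"tz":-0.7,"hand":-1},{"wx":0,"wy":0,"wz":0,"tx":0,"ty":0,"tz":-0.7,"hand":-1}]'
python3 - <<'E'
from h import *
im=read_camera('top');s=read_camera('scene');HUE['blue']=[(105,125)]
for c in('red','green','blue'):
  for n,i in (('T',im),('S',s)): print(c,n,[(tuple(map(float,b[0])),b[1]) for b in blobs(i,c,110,50)[0] if b[1]<80 and (200<b[0][0]<460 if n=='T' else 120<b[0][0]<320) and 160<b[0][1]<365])
E
```

```text
clock: 16.7
eef_pos: [0.4884, -0.1184, 0.076]
orientation: [[0.994, -0.109, 0.003], [-0.109, -0.994, -0.002], [0.003, 0.001, -1.0]]
ft_force: [-0.8, -1.2, 6.9]
opening: 0.0112
gripper_force: 59.2
clock: 17.08
eef_pos: [0.4897, -0.1187, 0.1839]
orientation: [[0.994, -0.109, 0.009], [-0.109, -0.994, -0.004], [0.009, 0.003, -1.0]]
ft_force: [-1.0, -0.4, 0.3]
opening: 0.0113
gripper_force: 58.7
red T [((322.5, 242.1), 31)]
red S [((242.6, 242.6), 25)]
green T [((257.0, 176.5), 8), ((250.5, 211.7), 10)]
green S [((274.4, 221.8), 15), ((301.9, 238.4), 16)]
blue T [((408.6, 200.1), 28), ((412.6, 237.4), 13)]
blue S [((161.6, 314.9), 20), ((196.5, 330.5), 40)]
```

```bash
python3 -c "
from h import *
print('blue home top',driver('top',(408.6,200.1),(412.6,237.4),.0295))"
```

```text
blue home top (array([ 0.5040282 , -0.34800993]), np.float64(-173.65401679993107), np.float64(0.09603241600344466))
```

```bash
python3 -m crank '[{"wx":0,"wy":0,"wz":0,"tx":0.06,"ty":0.35,"tz":0,"hand":-1},{"wx":0,"wy":0,"wz":0,"tx":0.092,"ty":0.588,"tz":0,"hand":-1},{"wx":0,"wy":0,"wz":0,"tx":0.092,"ty":0.588,"tz":0,"hand":-1}]' 80 | grep grip
python3 -m crank '[{"wx":0,"wy":0,"wz":-0.15,"tx":0.06,"ty":0.35,"tz":0,"hand":-1},{"wx":0,"wy":0,"wz":-0.274,"tx":0.092,"ty":0.588,"tz":0,"hand":-1},{"wx":0,"wy":0,"wz":-0.274,"tx":0.092,"ty":0.588,"tz":0,"hand":-1},{"wx":0,"wy":0,"wz":-0.274,"tx":0.092,"ty":0.588,"tz":0,"hand":-1}]'
python3 - <<'E'
from h import *
im=read_camera('top');s=read_camera('scene')
for n,i in (('T',im),('S',s)): print(n,[(tuple(map(float,b[0])),b[1]) for b in blobs(i,'red',110,50)[0] if b[1]<80 and (200<b[0][0]<460 if n=='T' else 120<b[0][0]<270) and 160<b[0][1]<365])
print(get_obs()["eef_pos"])
E
```

```text
gripper_force: 80.2
clock: 18.05
eef_pos: [0.4945, -0.2943, 0.1782]
orientation: [[0.994, 0.105, -0.003], [0.105, -0.994, 0.004], [-0.003, -0.004, -1.0]]
ft_force: [0.1, 0.9, 0.2]
opening: 0.0103
gripper_force: 80.2
T [((397.0, 202.1), 21)]
S [((203.6, 291.7), 33)]
[ 0.494954   -0.29416135  0.17884307]
```

```bash
python3 -c "
from h import *
P,e=tri((397.0,202.1),(203.6,291.7));o=get_obs();print(P,e,o['orientation'].T@(P-o['eef_pos']))"
python3 -m crank '[{"wx":0,"wy":0,"wz":0,"tx":0.019,"ty":0.021,"tz":0.1,"hand":-1},{"wx":0,"wy":0,"wz":0,"tx":0.019,"ty":0.021,"tz":0.3,"hand":-1},{"wx":0,"wy":0,"wz":0,"tx":0.019,"ty":0.021,"tz":0.43,"hand":-1},{"wx":0,"wy":0,"wz":0,"tx":0.019,"ty":0.021,"tz":0.43,"hand":-1}]' 80 | grep -E "eef|ft|ori|open|grip"
```

```text
[ 0.54063672 -0.29015156  0.1070652 ] 0.0009843273519593851 [0.04600343 0.00106016 0.07167713]
eef_pos: [0.4976, -0.2977, 0.1129]
orientation: [[0.994, 0.106, -0.004], [0.106, -0.994, 0.003], [-0.004, -0.004, -1.0]]
ft_force: [-0.7, -1.4, -0.8]
opening: 0.0106
gripper_force: 78.3
```

```bash
python3 -m crank '[{"wx":0,"wy":0,"wz":0,"tx":0,"ty":-0.005,"tz":0.04,"hand":-1},{"wx":0,"wy":0,"wz":0,"tx":0,"ty":-0.005,"tz":0.08,"hand":-1},{"wx":0,"wy":0,"wz":0,"tx":0,"ty":-0.005,"tz":0.11,"hand":-1},{"wx":0,"wy":0,"wz":0,"tx":0,"ty":-0.005,"tz":0.14,"hand":-1},{"wx":0,"wy":0,"wz":0,"tx":0,"ty":-0.005,"tz":0.14,"hand":-1}]' 80 | grep -E "eef|ft|ori|open|grip"
```

```text
eef_pos: [0.499, -0.2977, 0.099]
orientation: [[0.994, 0.107, 0.001], [0.107, -0.994, -0.001], [0.001, 0.001, -1.0]]
ft_force: [-5.2, 6.8, 30.8]
opening: 0.0104
gripper_force: 83.7
```

```bash
python3 -m crank '[{"wx":0,"wy":0,"wz":0,"tx":0,"ty":0,"tz":-0.03,"hand":-1},{"wx":0,"wy":0,"wz":0,"tx":0,"ty":0,"tz":-0.03,"hand":-0.35},{"wx":0,"wy":0,"wz":0,"tx":0,"ty":0,"tz":-0.03,"hand":-0.35},{"wx":0,"wy":0,"wz":0,"tx":0,"ty":0,"tz":-0.3,"hand":-0.35},{"wx":0,"wy":0,"wz":0,"tx":0,"ty":0,"tz":-0.7,"hand":-0.35},{"wx":0,"wy":0,"wz":0,"tx":0,"ty":0,"tz":-1,"hand":-0.2},{"wx":0,"wy":0,"wz":0,"tx":0.3,"ty":-0.3,"tz":-1,"hand":-0.2},{"wx":0,"wy":0,"wz":0,"tx":0.4,"ty":-0.7,"tz":-1,"hand":-0.2},{"wx":0,"wy":0,"wz":0,"tx":0.4,"ty":-1,"tz":-1,"hand":-0.2}]' | grep -E "eef|ft"
python3 -m crank '[{"wx":0,"wy":0,"wz":0,"tx":0.2,"ty":-0.3,"tz":0,"hand":-0.2},{"wx":0,"wy":0,"wz":0,"tx":0.25,"ty":-0.7,"tz":0,"hand":-0.2},{"wx":0,"wy":0,"wz":0,"tx":0.25,"ty":-1,"tz":0,"hand":-0.2},{"wx":0,"wy":0,"wz":0,"tx":0.25,"ty":-1,"tz":0,"hand":-0.2}]'
python3 - <<'E'
from h import *
im=read_camera('top');s=read_camera('scene');HUE['blue']=[(105,125)]
for c in('red','green','blue'):
  for n,i in (('T',im),('S',s)): print(c,n,[(tuple(map(float,b[0])),b[1]) for b in blobs(i,c,110,50)[0] if b[1]<80 and (200<b[0][0]<460 if n=='T' else 120<b[0][0]<320) and 160<b[0][1]<365])
a=im[170:280,340:460];b=s[250:365,120:260]
k=np.hstack([cv2.resize(a,(430,394),interpolation=cv2.INTER_CUBIC),cv2.resize(b,(370,394))]);cv2.imwrite('pics/p3.png',k[:,:,::-1])
E
```

```text
eef_pos: [0.5436, -0.1412, 0.2442]
ft_force: [0.3, 0.6, -0.0]
clock: 20.9
eef_pos: [0.5636, 0.0132, 0.2439]
orientation: [[0.994, 0.11, -0.001], [0.11, -0.994, 0.0], [-0.001, -0.0, -1.0]]
ft_force: [0.8, -0.6, 0.2]
opening: 0.0338
gripper_force: 0.0
red T [((388.5, 197.5), 12), ((392.3, 235.0), 23)]
red S [((177.1, 299.5), 25), ((211.9, 316.2), 26)]
green T [((250.7, 212.1), 22)]
green S [((274.5, 221.8), 16), ((301.9, 238.4), 16)]
blue T [((408.6, 200.1), 28), ((412.4, 237.3), 12)]
blue S [((161.6, 314.9), 20), ((196.5, 330.5), 40)]
```

```bash
python3 -m crank '[{"wx":0,"wy":0,"wz":0.331,"tx":0.013,"ty":-0.278,"tz":0,"hand":-0.2},{"wx":0,"wy":0,"wz":0.331,"tx":0.013,"ty":-0.278,"tz":0.3,"hand":-0.2},{"wx":0,"wy":0,"wz":0.331,"tx":0.013,"ty":-0.278,"tz":0.6,"hand":-0.2},{"wx":0,"wy":0,"wz":0.331,"tx":0.013,"ty":-0.278,"tz":0.6,"hand":-0.2}]' | grep -E "eef|ori|open"
```

```text
eef_pos: [0.5601, 0.0504, 0.1512]
orientation: [[0.988, -0.156, -0.007], [-0.156, -0.988, 0.001], [-0.007, 0.001, -1.0]]
opening: 0.0338
```

View pics/p3.png

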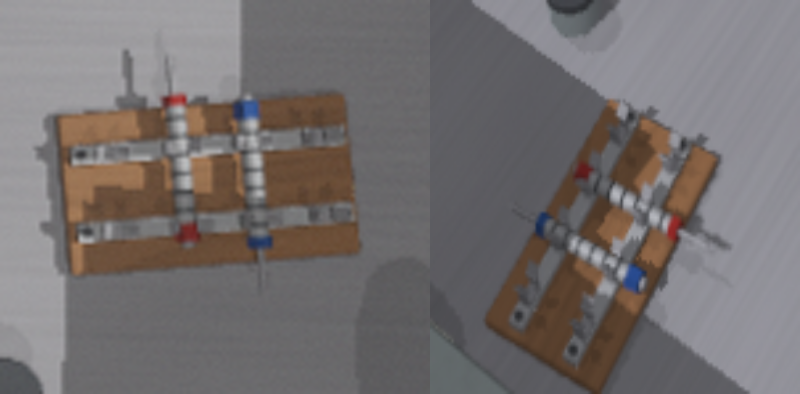

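```bash
python3 -c "
from h import *
for n,r,b in (('top',((392.3,235),(388.5,197.5)),((408.6,200.1),(412.4,237.3))),('scene',((177.1,299.5),(211.9,316.2)),((196.5,330.5),(161.6,314.9)))):
  R=driver(n,*r,.0295);B=driver(n,*b,.0295);d=R[0]-B[0];print(n,R,B,d@[.9943,.106],d@[-.106,.9943])"
```

```text
top (array([ 0.51160529, -0.29597277]), np.float64(6.1982138914650085), np.float64(0.09663894621316683)) (array([ 0.5041484 , -0.34774807]), np.float64(-173.94210286771767), np.float64(0.09573684866006894)) 0.012902563857254877 0.05068975255514879
scene (array([ 0.51193079, -0.29804671]), np.float64(4.1443618752066635), np.float64(0.09827669531769578)) (array([ 0.50455889, -0.35107686]), np.float64(-173.39054144323174), np.float64(0.09511621755573386)) 0.01295107145838555 0.05194646141859049
```

Blue is centred, but the red driver sits about 13 mm too far towards +x; I will reseat it after fetching green. Grasping green now.

```bash
python3 -m crank '[{"wx":0,"wy":0,"wz":0,"tx":0,"ty":-0.03,"tz":0.25,"hand":-0.2},{"wx":0,"wy":0,"wz":0,"tx":0,"ty":-0.03,"tz":0.43,"hand":-0.2},{"wx":0,"wy":0,"wz":0,"tx":0,"ty":-0.03,"tz":0.503,"hand":-0.2},{"wx":0,"wy":0,"wz":0,"tx":0,"ty":-0.03,"tz":0.503,"hand":-1},{"wx":0,"wy":0,"wz":0,"tx":0,"ty":-0.03,"tz":0.503,"hand":-1},{"wx":0,"wy":0,"wz":0,"tx":0,"ty":-0.03,"tz":0.503,"hand":-1},{"wx":0,"wy":0,"wz":0,"tx":0,"ty":-0.03,"tz":0.503,"hand":-1}]' 60
python3 -m crank '[{"wx":0,"wy":0,"wz":0,"tx":0,"ty":0,"tz":-0.3,"hand":-1},{"wx":0,"wy":0,"wz":0,"tx":0,"ty":0,"tz":-0.75,"hand":-1},{"wx":0,"wy":0,"wz":0,"tx":0,"ty":0,"tz":-0.75,"hand":-1}]'
```

```text
clock: 22.38
eef_pos: [0.5631, 0.0562, 0.0799]
orientation: [[0.988, -0.154, 0.002], [-0.154, -0.988, -0.0], [0.002, -0.0, -1.0]]
ft_force: [0.1, -1.0, 4.7]
opening: 0.0107
gripper_force: 59.1
clock: 22.75
eef_pos: [0.5648, 0.0564, 0.1958]
orientation: [[0.988, -0.154, 0.01], [-0.154, -0.988, -0.001], [0.01, -0.001, -1.0]]
ft_force: [1.0, 1.0, -0.6]
opening: 0.0111
gripper_force: 58.9
```

The grasp was 4 mm high, near the fingertips. I set it down and regrasp lower.

```bash
python3 -m crank '[{"wx":0,"wy":0,"wz":0,"tx":0,"ty":0,"tz":0.4,"hand":-1},{"wx":0,"wy":0,"wz":0,"tx":0,"ty":0,"tz":0.7,"hand":-1},{"wx":0,"wy":0,"wz":0,"tx":0,"ty":0,"tz":0.75,"hand":-1},{"wx":0,"wy":0,"wz":0,"tx":0,"ty":0,"tz":0.75,"hand":-1},{"wx":0,"wy":0,"wz":0,"tx":0,"ty":0,"tz":0.75,"hand":-0.5},{"wx":0,"wy":0,"wz":0,"tx":-0.013,"ty":0,"tz":0.775,"hand":-0.5},{"wx":0,"wy":0,"wz":0,"tx":-0.013,"ty":0,"tz":0.775,"hand":-0.5},{"wx":0,"wy":0,"wz":0,"tx":-0.013,"ty":0,"tz":0.775,"hand":-1},{"wx":0,"wy":0,"wz":0,"tx":-0.013,"ty":0,"tz":0.775,"hand":-1},{"wx":0,"wy":0,"wz":0,"tx":-0.013,"ty":0,"tz":0.775,"hand":-1},{"wx":0,"wy":0,"wz":0,"tx":-0.013,"ty":0,"tz":0.775,"hand":-1}]' 60
python3 -m crank '[{"wx":0,"wy":0,"wz":0,"tx":0,"ty":0,"tz":-0.3,"hand":-1},{"wx":0,"wy":0,"wz":0,"tx":0,"ty":0,"tz":-0.75,"hand":-1},{"wx":0,"wy":0,"wz":0,"tx":0,"ty":0,"tz":-0.8,"hand":-1},{"wx":0,"wy":0,"wz":0,"tx":0,"ty":0,"tz":-0.8,"hand":-1}]'
python3 - <<'E'
from h import *
im=read_camera('top');s=read_camera('scene')
for c in('red','green'):
  for n,i in (('T',im),('S',s)): print(c,n,[(tuple(map(float,b[0])),b[1]) for b in blobs(i,c,110,50)[0] if b[1]<80 and (200<b[0][0]<460 if n=='T' else 120<b[0][0]<320) and 140<b[0][1]<365])
E
```

```text
clock: 24.12
eef_pos: [0.5604, 0.0567, 0.0752]
orientation: [[0.988, -0.154, 0.0], [-0.154, -0.988, 0.0], [0.0, -0.0, -1.0]]
ft_force: [-1.0, 1.0, 3.9]
opening: 0.0116
gripper_force: 58.7
clock: 24.62
eef_pos: [0.5606, 0.0566, 0.1955]
orientation: [[0.988, -0.154, 0.002], [-0.154, -0.988, -0.0], [0.002, -0.0, -1.0]]
ft_force: [-0.8, 0.3, -0.7]
opening: 0.0116
gripper_force: 58.7
red T [((388.5, 197.5), 12), ((392.3, 235.0), 23)]
red S [((177.1, 299.5), 25), ((211.9, 316.2), 26)]
green T [((247.3, 209.6), 29)]
green S [((274.4, 190.9), 11), ((303.8, 207.4), 19)]
```

```bash
python3 -m crank '[{"wx":0,"wy":0,"wz":0,"tx":-0.02,"ty":0.35,"tz":0,"hand":-1},{"wx":0,"wy":0,"wz":0,"tx":-0.043,"ty":0.69,"tz":0,"hand":-1},{"wx":0,"wy":0,"wz":0,"tx":-0.043,"ty":0.69,"tz":0,"hand":-1}]' 80 | grep grip
python3 -m crank '[{"wx":0,"wy":0,"wz":0,"tx":-0.02,"ty":0.35,"tz":0,"hand":-1},{"wx":0,"wy":0,"wz":0,"tx":-0.043,"ty":0.69,"tz":0,"hand":-1},{"wx":0,"wy":0,"wz":0,"tx":-0.043,"ty":0.69,"tz":0,"hand":-1}]' 80 | grep grip
python3 -m crank '[{"wx":0,"wy":0,"wz":-0.17,"tx":-0.02,"ty":0.35,"tz":0,"hand":-1},{"wx":0,"wy":0,"wz":-0.333,"tx":-0.043,"ty":0.69,"tz":0,"hand":-1},{"wx":0,"wy":0,"wz":-0.333,"tx":-0.043,"ty":0.69,"tz":0,"hand":-1},{"wx":0,"wy":0,"wz":-0.333,"tx":-0.043,"ty":0.69,"tz":0,"hand":-1}]' 80
python3 - <<'E'
from h import *
im=read_camera('top');s=read_camera('scene')
for n,i in (('T',im),('S',s)): print(n,[(tuple(map(float,b[0])),b[1]) for b in blobs(i,'green',110,50)[0] if b[1]<80 and (200<b[0][0]<460 if n=='T' else 120<b[0][0]<320) and 140<b[0][1]<365])
print(get_obs()["eef_pos"])
E
```

```text
gripper_force: 80.1
gripper_force: 80.1
clock: 25.98
eef_pos: [0.4932, -0.2454, 0.1939]
orientation: [[0.994, 0.107, -0.002], [0.107, -0.994, 0.003], [-0.002, -0.003, -1.0]]
ft_force: [0.1, 1.1, -0.7]
opening: 0.0108
gripper_force: 80.1
T [((378.7, 201.5), 11)]
S [((215.6, 272.3), 22)]
[ 0.49346167 -0.24493705  0.19431798]
```

```bash
python3 -c "
from h import *
P,e=tri((378.7,201.5),(215.6,272.3));o=get_obs();print(P,e,o['orientation'].T@(P-o['eef_pos']))"
python3 -m crank '[{"wx":0,"wy":0,"wz":0,"tx":0,"ty":0.015,"tz":0.1,"hand":-1},{"wx":0,"wy":0,"wz":0,"tx":0,"ty":0.015,"tz":0.35,"hand":-1},{"wx":0,"wy":0,"wz":0,"tx":0,"ty":0.015,"tz":0.53,"hand":-1},{"wx":0,"wy":0,"wz":0,"tx":0,"ty":0.015,"tz":0.53,"hand":-1}]' 80 | grep -E "eef|ft|ori|open|grip"
```

```text
[ 0.53988335 -0.24192107  0.12528726] 0.00013306777838714267 [0.04657965 0.00217614 0.06895585]
eef_pos: [0.4927, -0.2479, 0.113]
orientation: [[0.994, 0.108, -0.004], [0.108, -0.994, 0.003], [-0.004, -0.004, -1.0]]
ft_force: [0.6, 1.0, -0.6]
opening: 0.0108
gripper_force: 80.1
```

```bash
python3 -m crank '[{"wx":0,"wy":0,"wz":0,"tx":0,"ty":-0.005,"tz":0.04,"hand":-1},{"wx":0,"wy":0,"wz":0,"tx":0,"ty":-0.005,"tz":0.08,"hand":-1},{"wx":0,"wy":0,"wz":0,"tx":0,"ty":-0.005,"tz":0.11,"hand":-1},{"wx":0,"wy":0,"wz":0,"tx":0,"ty":-0.005,"tz":0.14,"hand":-1},{"wx":0,"wy":0,"wz":0,"tx":0,"ty":-0.005,"tz":0.14,"hand":-1}]' 80 | grep -E "eef|ft|ori|open|grip"
```

```text
eef_pos: [0.4956, -0.2484, 0.0983]
orientation: [[0.994, 0.107, 0.006], [0.107, -0.994, -0.002], [0.005, 0.003, -1.0]]
ft_force: [0.9, 5.8, 19.2]
opening: 0.0102
gripper_force: 84.6
```

```bash
python3 -m crank '[{"wx":0,"wy":0,"wz":0,"tx":0,"ty":0,"tz":-0.03,"hand":-1},{"wx":0,"wy":0,"wz":0,"tx":0,"ty":0,"tz":-0.03,"hand":-0.35},{"wx":0,"wy":0,"wz":0,"tx":0,"ty":0,"tz":-0.03,"hand":-0.35},{"wx":0,"wy":0,"wz":0,"tx":0,"ty":0,"tz":-0.3,"hand":-0.35},{"wx":0,"wy":0,"wz":0,"tx":0,"ty":0,"tz":-0.7,"hand":-0.35},{"wx":0,"wy":0,"wz":0,"tx":0,"ty":-0.6,"tz":-0.9,"hand":-0.35},{"wx":0,"wy":0,"wz":0,"tx":0,"ty":-1,"tz":-0.9,"hand":-0.35},{"wx":0,"wy":0,"wz":0,"tx":0,"ty":-1,"tz":-0.9,"hand":-0.35},{"wx":0,"wy":0,"wz":0,"tx":0,"ty":-1,"tz":-0.9,"hand":-0.35}]'
python3 - <<'E'
from h import *
im=read_camera('top');s=read_camera('scene');HUE['blue']=[(105,125)]
for c in('red','green','blue'):
  for n,i in (('T',im),('S',s)): print(c,n,[(tuple(map(float,b[0])),b[1]) for b in blobs(i,c,110,50)[0] if b[1]<80 and (200<b[0][0]<460 if n=='T' else 120<b[0][0]<320) and 160<b[0][1]<365])
a=im[170:280,340:460];b=s[250:365,120:260]
k=np.hstack([cv2.resize(a,(430,394),interpolation=cv2.INTER_CUBIC),cv2.resize(b,(370,394))]);cv2.imwrite('pics/p4.png',k[:,:,::-1])
E
```

```text
clock: 28.32
eef_pos: [0.4772, -0.0979, 0.2302]
orientation: [[0.994, 0.11, 0.001], [0.11, -0.994, -0.0], [0.0, 0.001, -1.0]]
ft_force: [0.3, -0.7, 1.1]
opening: 0.0277
gripper_force: 0.0
red T [((388.3, 197.6), 13), ((392.3, 235.0), 23)]
red S [((177.1, 299.4), 26), ((212.0, 316.1), 27)]
green T [((371.0, 213.5), 6)]
green S [((175.2, 280.0), 25), ((208.9, 293.1), 13)]
blue T [((408.6, 200.1), 28), ((412.6, 237.4), 13)]
blue S [((161.6, 314.9), 20), ((196.5, 330.5), 40)]
```

```bash
python3 -c "
from h import *
B=driver('scene',(196.5,330.5),(161.6,314.9),.0295)
for n,a,b in (('green',(175.2,280),(208.9,293.1)),('red',(177.1,299.4),(212,316.1))):
  R=driver('scene',a,b,.0295);d=R[0]-B[0];print(n,R,d@[.9943,.106],d@[-.106,.9943])
im=read_camera('top')
h=cv2.cvtColor(im,cv2.COLOR_RGB2HSV);m=cv2.inRange(h,(45,70,30),(85,255,255));m[:170]=0;m[280:]=0;m[:,:340]=0;m[:,460:]=0
print(cv2.connectedComponentsWithStats(m)[2:])"
```

```text
green (array([ 0.46904677, -0.25136052]), np.float64(8.182689172949809), np.float64(0.09440577931124748)) -0.024739769197503952 0.10291224471541105
red (array([ 0.51185573, -0.29775441]), np.float64(4.206628928572832), np.float64(0.09849993145924134)) 0.012907428046170111 0.05224505152646847
(array([[     0,      0,    560,    420, 235193],
       [   370,    213,      4,      2,      7]], dtype=int32), array([[279.49725545, 209.49988307],
       [371.71428571, 213.42857143]]))
```

View pics/p4.png

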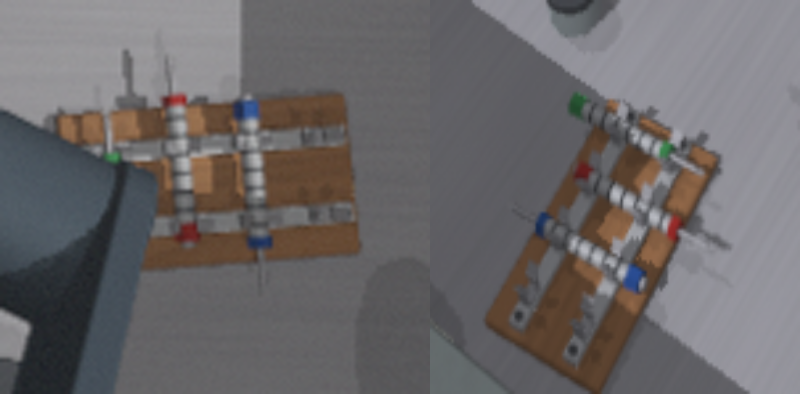

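Green now lies about 25 mm towards -x, its front collar inside the rail. I triangulate heights to see what is home.

```bash
python3 -c "
from h import *
for n,a,b in (('blue rear',(408.6,200.1),(196.5,330.5)),('blue front',(412.6,237.4),(161.6,314.9)),('red rear',(392.3,235),(177.1,299.4)),('red front',(388.3,197.6),(212,316.1)),('green front',(371.7,213.4),(208.9,293.1))): print(n,*tri(a,b))"
```

```text
blue rear [ 0.55256477 -0.34388643  0.02691549] 0.0015965449818787956
blue front [ 0.45711797 -0.35464898  0.02602037] 0.0009741844315116582
red rear [ 0.46202136 -0.3014521   0.02985331] 0.0007525968858073471
red front [ 0.55815682 -0.29183209  0.02514398] 0.0008822114714786299
green front [ 0.51628967 -0.24708001  0.03345624] 0.0004129070348945044
```

```bash
python3 -m crank '[{"wx":0,"wy":0,"wz":0,"tx":0.019,"ty":0.35,"tz":0,"hand":-0.35},{"wx":0,"wy":0,"wz":0,"tx":0.019,"ty":0.67,"tz":0,"hand":-0.35},{"wx":0,"wy":0,"wz":0,"tx":0.019,"ty":0.67,"tz":0,"hand":-0.35}]' | grep eef
python3 -m crank '[{"wx":0,"wy":0,"wz":0,"tx":0.019,"ty":0.35,"tz":0,"hand":-0.35},{"wx":0,"wy":0,"wz":0,"tx":0.019,"ty":0.67,"tz":0.2,"hand":-0.35},{"wx":0,"wy":0,"wz":0,"tx":0.019,"ty":0.67,"tz":0.5,"hand":-0.35},{"wx":0,"wy":0,"wz":0,"tx":0.019,"ty":0.67,"tz":0.5,"hand":-0.35}]'
```

```text
eef_pos: [0.4924, -0.2046, 0.2295]
clock: 29.35
eef_pos: [0.5023, -0.2978, 0.1509]
orientation: [[0.994, 0.105, -0.007], [0.105, -0.994, 0.007], [-0.007, -0.007, -1.0]]
ft_force: [-0.7, 0.4, 0.2]
opening: 0.0279
gripper_force: 0.0
```

```bash
python3 -m crank '[{"wx":0,"wy":0,"wz":0,"tx":0.01,"ty":0,"tz":0.1,"hand":-0.35},{"wx":0,"wy":0,"wz":0,"tx":0.01,"ty":0,"tz":0.25,"hand":-0.35},{"wx":0,"wy":0,"wz":0,"tx":0.01,"ty":0,"tz":0.36,"hand":-0.35},{"wx":0,"wy":0,"wz":0,"tx":0.01,"ty":0,"tz":0.36,"hand":-0.35},{"wx":0,"wy":0,"wz":0,"tx":0.01,"ty":0,"tz":0.36,"hand":-1},{"wx":0,"wy":0,"wz":0,"tx":0.01,"ty":0,"tz":0.36,"hand":-1},{"wx":0,"wy":0,"wz":0,"tx":0.01,"ty":0,"tz":0.36,"hand":-1},{"wx":0,"wy":0,"wz":0,"tx":0.01,"ty":0,"tz":0.36,"hand":-1}]' 60; python3 -c "
from h import *
s=read_camera('scene');print([b for b in blobs(s,'red',110,50)[0] if b[1]<80])"
```

```text
clock: 30.35
eef_pos: [0.5064, -0.2975, 0.1013]
orientation: [[0.994, 0.106, 0.0], [0.106, -0.994, 0.001], [0.0, -0.001, -1.0]]
ft_force: [1.5, 5.7, 2.4]
opening: 0.011
gripper_force: 58.7
[((np.float64(211.9), np.float64(316.3)), 31)]
```

```bash
python3 -m crank '[{"wx":0,"wy":0,"wz":0,"tx":-0.03,"ty":0,"tz":0,"hand":-1},{"wx":0,"wy":0,"wz":0,"tx":-0.06,"ty":0,"tz":0,"hand":-1},{"wx":0,"wy":0,"wz":0,"tx":-0.087,"ty":0,"tz":0,"hand":-1},{"wx":0,"wy":0,"wz":0,"tx":-0.087,"ty":0,"tz":0,"hand":-1},{"wx":0,"wy":0,"wz":0,"tx":-0.087,"ty":0,"tz":0,"hand":-1}]' 80; python3 -c "
from h import *
s=read_camera('scene');print([b for b in blobs(s,'red',110,50)[0] if b[1]<80])"
```

```text
clock: 31.02
eef_pos: [0.4941, -0.299, 0.1011]
orientation: [[0.994, 0.106, 0.002], [0.106, -0.994, 0.001], [0.002, -0.001, -1.0]]
ft_force: [3.8, 5.6, 0.7]
opening: 0.01
gripper_force: 78.7
[((np.float64(207.2), np.float64(314.5)), 30)]
```

```bash
python3 -m crank '[{"wx":0,"wy":0,"wz":0,"tx":0,"ty":0,"tz":0.03,"hand":-1},{"wx":0,"wy":0,"wz":0,"tx":0,"ty":0,"tz":0.05,"hand":-1},{"wx":0,"wy":0,"wz":0,"tx":0,"ty":0,"tz":0.05,"hand":-1}]' 80|grep -E "eef|ft"; python3 -m crank '[{"wx":0,"wy":0,"wz":0,"tx":0,"ty":0,"tz":0.0,"hand":-1},{"wx":0,"wy":0,"wz":0,"tx":0,"ty":0,"tz":0.0,"hand":-1}]'|grep -E "eef|ft"; python3 -c "
from h import *
s=read_camera('scene');print([b for b in blobs(s,'red',110,50)[0] if b[1]<80])"
```

```text
eef_pos: [0.4941, -0.2991, 0.1004]
ft_force: [-4.9, 11.8, 45.3]
eef_pos: [0.4941, -0.299, 0.1004]
ft_force: [-5.8, 11.9, 46.2]
[((np.float64(207.2), np.float64(314.5)), 33)]
```

```bash
python3 -m crank '[{"wx":0,"wy":0,"wz":0,"tx":0,"ty":-0.01,"tz":-0.05,"hand":-1},{"wx":0,"wy":0,"wz":0,"tx":0,"ty":-0.01,"tz":-0.05,"hand":-1},{"wx":0,"wy":0,"wz":0,"tx":0,"ty":-0.01,"tz":-0.05,"hand":-0.35},{"wx":0,"wy":0,"wz":0,"tx":0,"ty":-0.01,"tz":-0.05,"hand":-0.35},{"wx":0,"wy":0,"wz":0,"tx":0,"ty":-0.01,"tz":-0.05,"hand":-0.35},{"wx":0,"wy":0,"wz":0,"tx":0,"ty":-0.01,"tz":-0.05,"hand":-0.35}]' 20|grep -E "eef|ft|open"; python3 -c "
from h import *
s=read_camera('scene');print([b for b in blobs(s,'red',110,50)[0] if b[1]<80])"
python3 -m crank '[{"wx":0,"wy":0,"wz":0,"tx":0,"ty":0,"tz":-0.2,"hand":-0.35},{"wx":0,"wy":0,"wz":0,"tx":0,"ty":0,"tz":-0.4,"hand":-0.35},{"wx":0,"wy":0,"wz":0,"tx":0,"ty":0,"tz":-0.5,"hand":-0.35},{"wx":0,"wy":0,"wz":0,"tx":0,"ty":0,"tz":-0.5,"hand":-0.35}]'|grep -E "eef|ft|open"; python3 -c "
from h import *
HUE['blue']=[(105,125)]
s=read_camera('scene')
for c in ('red','green','blue'):print([b for b in blobs(s,c,110,50)[0] if b[1]<80 and 120<b[0][0]<320 and 160<b[0][1]<365])"
```

```text
eef_pos: [0.4931, -0.2989, 0.1003]
ft_force: [-0.3, -0.3, 0.8]
opening: 0.0277
[((np.float64(207.2), np.float64(313.8)), 26)]
eef_pos: [0.4935, -0.2989, 0.1764]
ft_force: [-0.2, 0.8, -0.6]
opening: 0.0279
[((np.float64(172.6), np.float64(298.7)), 30), ((np.float64(207.1), np.float64(313.9)), 27)]
[((np.float64(208.9), np.float64(293.1)), 13)]
[((np.float64(161.6), np.float64(314.9)), 20), ((np.float64(196.6), np.float64(330.5)), 41)]
```

Red is back in place and stays. Now green: grip it near the rack's middle, lift, shift and press.

```bash
python3 -m crank '[{"wx":0,"wy":0,"wz":0,"tx":-0.016,"ty":-0.337,"tz":0,"hand":-0.25},{"wx":0,"wy":0,"wz":0,"tx":-0.016,"ty":-0.337,"tz":0,"hand":-0.25},{"wx":0,"wy":0,"wz":0,"tx":-0.016,"ty":-0.337,"tz":0.2,"hand":-0.25},{"wx":0,"wy":0,"wz":0,"tx":-0.016,"ty":-0.337,"tz":0.4,"hand":-0.25},{"wx":0,"wy":0,"wz":0,"tx":-0.016,"ty":-0.337,"tz":0.5,"hand":-0.25},{"wx":0,"wy":0,"wz":0,"tx":-0.016,"ty":-0.337,"tz":0.5,"hand":-0.25},{"wx":0,"wy":0,"wz":0,"tx":-0.016,"ty":-0.337,"tz":0.5,"hand":-1},{"wx":0,"wy":0,"wz":0,"tx":-0.016,"ty":-0.337,"tz":0.5,"hand":-1},{"wx":0,"wy":0,"wz":0,"tx":-0.016,"ty":-0.337,"tz":0.5,"hand":-1},{"wx":0,"wy":0,"wz":0,"tx":-0.016,"ty":-0.337,"tz":0.5,"hand":-1}]' 80; python3 -c "
from h import *
s=read_camera('scene');print([b for b in blobs(s,'green',110,50)[0] if b[1]<80])"
```

```text
clock: 34.35
eef_pos: [0.4856, -0.2486, 0.1013]
orientation: [[0.994, 0.107, 0.001], [0.107, -0.994, -0.001], [0.001, 0.001, -1.0]]
ft_force: [-0.9, 1.1, 5.6]
opening: 0.01
gripper_force: 78.8
[((np.float64(175.0), np.float64(280.0)), 23), ((np.float64(208.8), np.float64(293.3)), 12)]
```

```bash
python3 -m crank '[{"wx":0,"wy":0,"wz":0,"tx":0,"ty":0,"tz":-0.06,"hand":-1},{"wx":0,"wy":0,"wz":0,"tx":0,"ty":0,"tz":-0.12,"hand":-1},{"wx":0,"wy":0,"wz":0,"tx":0,"ty":0,"tz":-0.25,"hand":-1},{"wx":0,"wy":0,"wz":0,"tx":0,"ty":0,"tz":-0.35,"hand":-1},{"wx":0,"wy":0,"wz":0,"tx":0.107,"ty":0,"tz":-0.35,"hand":-1},{"wx":0,"wy":0,"wz":0,"tx":0.107,"ty":0,"tz":-0.35,"hand":-1}]' 80; python3 -c "
from h import *
im=read_camera('top');s=read_camera('scene');print([b for b in blobs(s,'green',110,50)[0] if b[1]<80],[b for b in blobs(im,'green',90,40)[0] if b[1]<80])
h=driver('scene',(175,280),(208.8,293.3),.0295);print(h)
r=driver('scene',(172.6,298.7),(207.1,313.9),.0295);b=driver('scene',(196.6,330.5),(161.6,314.9),.0295);print(r,b,(r[0]-b[0])@[.9943,.106])"
```

```text
clock: 35.15
eef_pos: [0.503, -0.2471, 0.1534]
orientation: [[0.994, 0.108, 0.002], [0.108, -0.994, -0.002], [0.002, 0.002, -1.0]]
ft_force: [-0.3, 0.1, 0.1]
opening: 0.0093
gripper_force: 80.0
[((np.float64(178.0), np.float64(268.8)), 33), ((np.float64(212.9), np.float64(284.8)), 22)] [((np.float64(351.5), np.float64(101.0)), 4), ((np.float64(70.7), np.float64(193.9)), 10), ((np.float64(71.2), np.float64(198.6)), 9), ((np.float64(73.0), np.float64(203.0)), 4), ((np.float64(374.6), np.float64(206.1)), 15), ((np.float64(73.4), np.float64(209.8)), 11), ((np.float64(66.5), np.float64(274.2)), 4)]
(array([ 0.46891385, -0.25180679]), np.float64(7.9316011383115494), np.float64(0.09491752003737365))
(array([ 0.50004269, -0.3005246 ]), np.float64(6.1556754625913985), np.float64(0.09590420948634636)) (array([ 0.50465514, -0.35101543]), np.float64(-173.3288855905655), np.float64(0.0953216297041336)) 0.0007658758858897522
```

```bash
python3 -c "
from h import *
P,e=tri((374.6,206.1),(212.9,284.8));o=get_obs();print(P,e,o['orientation'].T@(P-o['eef_pos']),o['eef_pos'])
print(pt('scene',(178,268.8),P[2]),pt('scene',(212.9,284.8),P[2]))"
```

```text
[ 0.5314982  -0.24494703  0.07535338] 0.0018655261266854201 [0.03011677 0.00183066 0.07714744] [ 0.50142126 -0.24640778  0.15252424]
[ 0.43203784 -0.25253859] [ 0.53069718 -0.24543446]
```

```bash
python3 -m crank '[{"wx":0,"wy":0,"wz":0,"tx":0.01,"ty":0.004,"tz":0,"hand":-1},{"wx":0,"wy":0,"wz":0,"tx":0.01,"ty":0.004,"tz":0.12,"hand":-1},{"wx":0,"wy":0,"wz":0,"tx":0.01,"ty":0.004,"tz":0.23,"hand":-1},{"wx":0,"wy":0,"wz":0,"tx":0.01,"ty":0.004,"tz":0.23,"hand":-1}]' 80|grep -E "eef|ft|open"
python3 -m crank '[{"wx":0,"wy":0,"wz":0,"tx":0,"ty":0,"tz":0.04,"hand":-1},{"wx":0,"wy":0,"wz":0,"tx":0,"ty":0,"tz":0.08,"hand":-1},{"wx":0,"wy":0,"wz":0,"tx":0,"ty":0,"tz":0.11,"hand":-1},{"wx":0,"wy":0,"wz":0,"tx":0,"ty":0,"tz":0.125,"hand":-1},{"wx":0,"wy":0,"wz":0,"tx":0,"ty":0,"tz":0.125,"hand":-1}]' 80|grep -E "eef|ft|open"
python3 -c "
from h import *
im=read_camera('top');s=read_camera('scene');print([b for b in blobs(s,'green',110,50)[0] if b[1]<80],[b for b in blobs(im,'green',90,40)[0] if b[1]<80 and b[0][0]>355])"
```

```text
eef_pos: [0.5022, -0.2468, 0.117]
ft_force: [0.5, 0.1, -0.0]
opening: 0.0094
eef_pos: [0.5019, -0.2469, 0.1028]
ft_force: [-6.1, 2.8, 23.2]
opening: 0.009
[((np.float64(180.2), np.float64(282.1)), 26), ((np.float64(214.1), np.float64(297.0)), 21)] []
```

```bash
python3 -m crank '[{"wx":0,"wy":0,"wz":0,"tx":0,"ty":0,"tz":0.015,"hand":-1},{"wx":0,"wy":0,"wz":0,"tx":0,"ty":0,"tz":0.015,"hand":-1}]' 80|grep -E "eef|ft|open"
python3 -c "
from h import *
s=read_camera('scene');g=[b[0] for b in blobs(s,'green',110,50)[0] if b[1]<80];print(g)
B=driver('scene',(196.6,330.5),(161.6,314.9),.0295);G=driver('scene',g[0],g[1],.0295);d=G[0]-B[0];print(G,d@[.9943,.106],d@[-.106,.9943])"
```

```text
eef_pos: [0.502, -0.2469, 0.1025]
ft_force: [-9.6, 5.5, 37.9]
opening: 0.0091
[(np.float64(180.2), np.float64(282.1)), (np.float64(214.1), np.float64(297.0))]
(array([ 0.48492299, -0.25182663]), np.float64(5.487866259402465), np.float64(0.09677054373813376)) -0.009105665892794122 0.10071503019321622
```

```bash
python3 -m crank '[{"wx":0,"wy":0,"wz":0,"tx":0,"ty":0,"tz":-0.045,"hand":-1},{"wx":0,"wy":0,"wz":0,"tx":0,"ty":0,"tz":-0.045,"hand":-0.35},{"wx":0,"wy":0,"wz":0,"tx":0,"ty":0,"tz":-0.045,"hand":-0.35},{"wx":0,"wy":0,"wz":0,"tx":0,"ty":0,"tz":-0.045,"hand":-0.35},{"wx":0,"wy":0,"wz":0,"tx":-0.05,"ty":0,"tz":-0.04,"hand":-0.35},{"wx":0,"wy":0,"wz":0,"tx":-0.1,"ty":0,"tz":-0.04,"hand":-0.35},{"wx":0,"wy":0,"wz":0,"tx":-0.1,"ty":0,"tz":-0.04,"hand":-0.35},{"wx":0,"wy":0,"wz":0,"tx":-0.1,"ty":0,"tz":-0.04,"hand":-1},{"wx":0,"wy":0,"wz":0,"tx":-0.1,"ty":0,"tz":-0.04,"hand":-1},{"wx":0,"wy":0,"wz":0,"tx":-0.1,"ty":0,"tz":-0.04,"hand":-1},{"wx":0,"wy":0,"wz":0,"tx":-0.1,"ty":0,"tz":-0.04,"hand":-1}]' 80|grep -E "eef|ft|open"
python3 -c "
from h import *
s=read_camera('scene');print([b for b in blobs(s,'green',110,50)[0] if b[1]<80])"
python3 -m crank '[{"wx":0,"wy":0,"wz":0,"tx":0.02,"ty":0,"tz":0,"hand":-1},{"wx":0,"wy":0,"wz":0,"tx":0.04,"ty":0,"tz":0,"hand":-1},{"wx":0,"wy":0,"wz":0,"tx":0.06,"ty":0,"tz":0,"hand":-1},{"wx":0,"wy":0,"wz":0,"tx":0.06,"ty":0,"tz":0,"hand":-1}]' 80|grep -E "eef|ft|open"
python3 -c "
from h import *
s=read_camera('scene');g=[b[0] for b in blobs(s,'green',110,50)[0] if b[1]<80];print(g)
B=driver('scene',(196.6,330.5),(161.6,314.9),.0295);G=driver('scene',g[0],g[1],.0295);d=G[0]-B[0];print(G,d@[.9943,.106],d@[-.106,.9943])"
```

```text
eef_pos: [0.4876, -0.2484, 0.1034]
ft_force: [-1.7, 2.5, -0.2]
opening: 0.0098
[((np.float64(179.5), np.float64(279.0)), 4), ((np.float64(214.2), np.float64(296.9)), 22)]
eef_pos: [0.4954, -0.2473, 0.1029]
ft_force: [-5.3, 0.0, -1.1]
opening: 0.0098
[(np.float64(182.5), np.float64(280.5)), (np.float64(216.9), np.float64(297.8))]
(array([ 0.48929054, -0.24752966]), np.float64(2.261978723224181), np.float64(0.10171598130763529)) -0.0043075302874065954 0.10452454938920948
```

```bash
python3 -m crank '[{"wx":0,"wy":0,"wz":0,"tx":0.015,"ty":0,"tz":0,"hand":-1},{"wx":0,"wy":0,"wz":0,"tx":0.015,"ty":0,"tz":0.03,"hand":-1},{"wx":0,"wy":0,"wz":0,"tx":0.015,"ty":0,"tz":0.06,"hand":-1},{"wx":0,"wy":0,"wz":0,"tx":0.015,"ty":0,"tz":0.06,"hand":-1}]' 80|grep -E "eef|ft|open"
python3 -c "
from h import *
s=read_camera('scene');print([b for b in blobs(s,'green',110,50)[0] if b[1]<80])"
```

```text
eef_pos: [0.4979, -0.2472, 0.1011]
ft_force: [-14.8, 6.3, 49.4]
opening: 0.0097
[((np.float64(183.5), np.float64(281.5)), 4), ((np.float64(217.8), np.float64(298.6)), 18)]
```

Hard on the floor. Release gently and rise clear, towards a place where the top camera sees the rack.

```bash
python3 -m crank '[{"wx":0,"wy":0,"wz":0,"tx":0,"ty":0,"tz":-0.055,"hand":-1},{"wx":0,"wy":0,"wz":0,"tx":0,"ty":0,"tz":-0.055,"hand":-1},{"wx":0,"wy":0,"wz":0,"tx":0,"ty":0,"tz":-0.055,"hand":-0.35},{"wx":0,"wy":0,"wz":0,"tx":0,"ty":0,"tz":-0.055,"hand":-0.35},{"wx":0,"wy":0,"wz":0,"tx":0,"ty":0,"tz":-0.055,"hand":-0.35},{"wx":0,"wy":0,"wz":0,"tx":0,"ty":0,"tz":-0.055,"hand":-0.35},{"wx":0,"wy":0,"wz":0,"tx":0,"ty":0,"tz":-0.2,"hand":-0.35},{"wx":0,"wy":0,"wz":0,"tx":0,"ty":0,"tz":-0.45,"hand":-0.35},{"wx":0,"wy":0,"wz":0,"tx":0,"ty":0,"tz":-0.9,"hand":-0.35},{"wx":0,"wy":0,"wz":0,"tx":0,"ty":0,"tz":-0.9,"hand":-0.35}]' 20|grep -E "eef|ft|open"
python3 -m crank '[{"wx":0,"wy":0,"wz":0,"tx":0,"ty":-0.4,"tz":0,"hand":-0.35},{"wx":0,"wy":0,"wz":0,"tx":0,"ty":-1,"tz":0,"hand":-0.35},{"wx":0,"wy":0,"wz":0,"tx":0,"ty":-1,"tz":0,"hand":-0.35}]' |grep -E "eef"
python3 -m crank '[{"wx":0,"wy":0,"wz":0,"tx":0.2,"ty":-0.4,"tz":0,"hand":-0.35},{"wx":0,"wy":0,"wz":0,"tx":0.4,"ty":-1,"tz":0,"hand":-0.35},{"wx":0,"wy":0,"wz":0,"tx":0.4,"ty":-1,"tz":0,"hand":-0.35}]' |grep -E "eef|clock"
cat > chk.py <<'E'
from h import *
HUE['blue']=[(105,125)]
im=read_camera('top');s=read_camera('scene');ref={}
for n,i in (('top',im),('scene',s)):
  for c in('blue','red','green'):
    g=[b for b in blobs(i,c,90 if n=='top' else 110,40)[0] if 5<=b[1]<80 and (355<b[0][0]<460 and 170<b[0][1]<280 if n=='top' else 120<b[0][0]<260 and 255<b[0][1]<365)]
    g=sorted(g,key=lambda b:-b[1])[:2]
    if len(g)<2: print(n,c,g);continue
    a,b=sorted([x[0] for x in g],key=lambda p:pt(n,p,.0295)[0])
    if c=='blue':a,b=b,a
    D=driver(n,a,b,.0295);ref.setdefault(n,D[0]);d=D[0]-ref[n];print(n,c,D,d@[.9943,.106],d@[-.106,.9943],a,b)
E
python3 chk.py
```

```text
eef_pos: [0.5013, -0.2492, 0.2341]
ft_force: [0.2, -0.4, -0.3]
opening: 0.0278
eef_pos: [0.4812, -0.0953, 0.2286]
clock: 41.3
eef_pos: [0.5265, 0.0598, 0.2287]
top blue (array([ 0.50441087, -0.34800961]), np.float64(-173.60481241803666), np.float64(0.09527174400958942)) 0.0 0.0 (np.float64(408.6), np.float64(200.1)) (np.float64(412.6), np.float64(237.1))
top red (array([ 0.49863772, -0.29594826]), np.float64(5.820338756296293), np.float64(0.09514214360567463)) -0.00022173901281135732 0.05237655627118208 (np.float64(392.1), np.float64(239.8)) (np.float64(388.6), np.float64(202.8))
top green (array([ 0.49558333, -0.2470492 ]), np.float64(6.000778221853791), np.float64(0.09517419066692873)) 0.001924582676148416 0.10132066193660769 (np.float64(373.0), np.float64(240.5)) (np.float64(369.5), np.float64(203.5))
scene blue (array([ 0.50455889, -0.35107686]), np.float64(-173.39054144323174), np.float64(0.09511621755573386)) 0.0 0.0 (np.float64(196.5), np.float64(330.5)) (np.float64(161.6), np.float64(314.9))
scene red (array([ 0.49995092, -0.3004132 ]), np.float64(6.007972568789977), np.float64(0.09606312221575952)) 0.0007886430811865691 0.05086332580348024 (np.float64(172.6), np.float64(298.6)) (np.float64(207.1), np.float64(313.9))
scene green (array([ 0.49552369, -0.24904255]), np.float64(4.059724526660039), np.float64(0.09892608796162662)) 0.0018319393964193482 0.1024104436122811 (np.float64(184.2), np.float64(282.7)) (np.float64(218.5), np.float64(298.7))
```

```bash
python3 -c "
from h import *
for n,a,b in (('blue r',(408.6,200.1),(196.5,330.5)),('blue f',(412.6,237.1),(161.6,314.9)),('red r',(392.1,239.8),(172.6,298.6)),('red f',(388.6,202.8),(207.1,313.9)),('green r',(373,240.5),(184.2,282.7)),('green f',(369.5,203.5),(218.5,298.7))): print(n,*tri(a,b))
im=read_camera('top')
h=cv2.cvtColor(im[195:260,355:445],cv2.COLOR_RGB2HSV)
for c in (382,402,425):print(c,im[195:255,c].sum(1)//3, )
"
```

```text
blue r [ 0.55256477 -0.34388643  0.02691549] 0.0015965449818787956
blue f [ 0.45763785 -0.35469353  0.02645544] 0.0015965246562847995
red r [ 0.44921028 -0.30281945  0.02477935] 0.0019039644899280172
red f [ 0.54468505 -0.29286658  0.0246803 ] 0.0009840877184589662
green r [ 0.44623003 -0.25256279  0.03024759] 0.0019574788628006217
green f [ 0.5418277  -0.24325696  0.02530718] 0.0003510800530930401
382 [154 152 150 143 133  89  79  78  80  82  81  79  76  78  98 118 115 119
 125 128  81  82  78  76  79  78  76  77  78  77  79  79  79  77  72  97
 122 118 116 118 110  89  80  79  78  80  76  74  75  73  83 105 104 104
 104 101 105 103 104 103]
402 [144 142 136 114  77  79  80  71  73  73  73  73  91 120 118 116 125 122
  75  82  78  75  76  79  75  73  72  76  78  79  78  76  73  73  91 118
 118 119 119 113  74  73  75  77  76  78  75  74  83 101 104 103 103 104
 104 101 103 103 103 103]
425 [ 95  88  76  77  78  75  78  75  75  74  95 114  93  88  81  89  81  77
  76  75  75  76  78  74  73  76  78  76  69  66  67  69  80 110 118 115
 120 109  68  77  77  78  77  79  81  76  78  90 100 101 103 102 104 103
 102 101 101 101 102 103]
```

Green's rear collar reads about 4 mm high and the driver sits about 2 mm off-centre. I regrip it nearer the rear clip, nudge it back and press again.

```bash
python3 -m crank '[{"wx":0,"wy":0,"wz":0,"tx":-0.08,"ty":0.35,"tz":0,"hand":-0.3},{"wx":0,"wy":0,"wz":0,"tx":-0.164,"ty":0.67,"tz":0,"hand":-0.3},{"wx":0,"wy":0,"wz":0,"tx":-0.164,"ty":0.67,"tz":0,"hand":-0.3}]' 80|grep eef
python3 -m crank '[{"wx":0,"wy":0,"wz":0,"tx":-0.08,"ty":0.35,"tz":0,"hand":-0.3},{"wx":0,"wy":0,"wz":0,"tx":-0.164,"ty":0.67,"tz":0,"hand":-0.3},{"wx":0,"wy":0,"wz":0,"tx":-0.164,"ty":0.67,"tz":0,"hand":-0.3}]' 80|grep eef
python3 -m crank '[{"wx":0,"wy":0,"wz":0,"tx":-0.08,"ty":0.35,"tz":0,"hand":-0.3},{"wx":0,"wy":0,"wz":0,"tx":-0.164,"ty":0.67,"tz":0,"hand":-0.3},{"wx":0,"wy":0,"wz":0,"tx":-0.164,"ty":0.67,"tz":0.35,"hand":-0.3},{"wx":0,"wy":0,"wz":0,"tx":-0.164,"ty":0.67,"tz":0.35,"hand":-0.3},{"wx":0,"wy":0,"wz":0,"tx":-0.164,"ty":0.67,"tz":0.35,"hand":-0.3}]' 80
```

```text
eef_pos: [0.5124, -0.0495, 0.2291]
eef_pos: [0.499, -0.1512, 0.2293]
clock: 42.82
eef_pos: [0.4858, -0.2494, 0.1776]
orientation: [[0.994, 0.108, -0.0], [0.108, -0.994, 0.001], [-0.0, -0.001, -1.0]]
ft_force: [-0.3, -0.3, 0.6]
opening: 0.03
gripper_force: 0.0
```

```bash
python3 -m crank '[{"wx":0,"wy":0,"wz":0,"tx":0,"ty":-0.007,"tz":0.25,"hand":-0.3},{"wx":0,"wy":0,"wz":0,"tx":0,"ty":-0.007,"tz":0.45,"hand":-0.3},{"wx":0,"wy":0,"wz":0,"tx":0,"ty":-0.007,"tz":0.505,"hand":-0.3},{"wx":0,"wy":0,"wz":0,"tx":0,"ty":-0.007,"tz":0.505,"hand":-0.3},{"wx":0,"wy":0,"wz":0,"tx":0,"ty":-0.007,"tz":0.505,"hand":-1},{"wx":0,"wy":0,"wz":0,"tx":0,"ty":-0.007,"tz":0.505,"hand":-1},{"wx":0,"wy":0,"wz":0,"tx":0,"ty":-0.007,"tz":0.505,"hand":-1},{"wx":0,"wy":0,"wz":0,"tx":0,"ty":-0.007,"tz":0.505,"hand":-1}]' 80|grep -E "eef|ft|open"
python3 -m crank '[{"wx":0,"wy":0,"wz":0,"tx":-0.01,"ty":0,"tz":0,"hand":-1},{"wx":0,"wy":0,"wz":0,"tx":-0.019,"ty":0,"tz":0,"hand":-1},{"wx":0,"wy":0,"wz":0,"tx":-0.019,"ty":0,"tz":0.015,"hand":-1},{"wx":0,"wy":0,"wz":0,"tx":-0.019,"ty":0,"tz":0.03,"hand":-1},{"wx":0,"wy":0,"wz":0,"tx":-0.019,"ty":0,"tz":0.03,"hand":-1}]' 80|grep -E "eef|ft|open"
```

```text
eef_pos: [0.4857, -0.2491, 0.1019]
ft_force: [0.5, 4.7, 4.4]
opening: 0.0098
eef_pos: [0.4843, -0.2497, 0.1011]
ft_force: [-1.0, 9.6, 31.8]
opening: 0.01
```

```bash
python3 -m crank '[{"wx":0,"wy":0,"wz":0,"tx":0,"ty":-0.008,"tz":0,"hand":-1},{"wx":0,"wy":0,"wz":0,"tx":0,"ty":-0.008,"tz":-0.035,"hand":-1},{"wx":0,"wy":0,"wz":0,"tx":0,"ty":-0.008,"tz":-0.035,"hand":-0.35},{"wx":0,"wy":0,"wz":0,"tx":0,"ty":-0.008,"tz":-0.035,"hand":-0.35},{"wx":0,"wy":0,"wz":0,"tx":0,"ty":-0.008,"tz":-0.035,"hand":-0.35},{"wx":0,"wy":0,"wz":0,"tx":0,"ty":-0.008,"tz":-0.035,"hand":-0.35},{"wx":0,"wy":0,"wz":0,"tx":0,"ty":-0.008,"tz":-0.2,"hand":-0.35},{"wx":0,"wy":0,"wz":0,"tx":0,"ty":-0.008,"tz":-0.45,"hand":-0.35},{"wx":0,"wy":0,"wz":0,"tx":0,"ty":-0.008,"tz":-0.9,"hand":-0.35},{"wx":0,"wy":0,"wz":0,"tx":0,"ty":-0.008,"tz":-0.9,"hand":-0.35}]' 20|grep -E "eef|ft|open"
python3 -m crank '[{"wx":0,"wy":0,"wz":0,"tx":0,"ty":-0.4,"tz":0,"hand":-0.35},{"wx":0,"wy":0,"wz":0,"tx":0,"ty":-1,"tz":0,"hand":-0.35},{"wx":0,"wy":0,"wz":0,"tx":0,"ty":-1,"tz":0,"hand":-0.35}]' |grep -E "eef"
python3 -m crank '[{"wx":0,"wy":0,"wz":0,"tx":0.2,"ty":-0.4,"tz":0,"hand":-0.35},{"wx":0,"wy":0,"wz":0,"tx":0.4,"ty":-1,"tz":0,"hand":-0.35},{"wx":0,"wy":0,"wz":0,"tx":0.4,"ty":-1,"tz":0,"hand":-0.35}]' |grep -E "eef|clock"
python3 chk.py
```

```text
eef_pos: [0.4844, -0.2502, 0.236]
ft_force: [-0.5, 0.2, -0.3]
opening: 0.028
eef_pos: [0.4642, -0.0963, 0.2306]
clock: 46.45
eef_pos: [0.5097, 0.0586, 0.2307]
top blue (array([ 0.5045274 , -0.34761678]), np.float64(-174.04858379101506), np.float64(0.0949555425898201)) 0.0 0.0 (np.float64(408.6), np.float64(200.1)) (np.float64(412.3), np.float64(237.0))
top red (array([ 0.49864491, -0.29621176]), np.float64(5.51171371036217), np.float64(0.09510442736790502)) -0.00040002626929387143 0.051735554849161924 (np.float64(392.1), np.float64(239.8)) (np.float64(388.8), np.float64(202.8))
top green (array([ 0.49300729, -0.24657849]), np.float64(5.387872840018563), np.float64(0.0950681305555775)) -0.0007443824285037169 0.10168350943315048 (np.float64(372.6), np.float64(241.5)) (np.float64(369.5), np.float64(204.5))
scene blue (array([ 0.50455889, -0.35107686]), np.float64(-173.39054144323174), np.float64(0.09511621755573386)) 0.0 0.0 (np.float64(196.5), np.float64(330.5)) (np.float64(161.6), np.float64(314.9))
scene red (array([ 0.50005756, -0.3003433 ]), np.float64(6.3635804952612745), np.float64(0.09597329289664695)) 0.0009020825787855692 0.050921524504295 (np.float64(172.6), np.float64(298.7)) (np.float64(207.2), np.float64(313.8))
scene green (array([ 0.49331609, -0.2495961 ]), np.float64(6.492538653276359), np.float64(0.09592088074316878)) -0.0004217573849969146 0.10209405638003868 (np.float64(183.4), np.float64(283.3)) (np.float64(217.5), np.float64(297.6))
```

All three are level, parallel, and within 1 mm of each other along x. A final check for a yellow driver hidden under the arm at the start, then hand in.

Run:
```python
from h import *
for n in('top','scene'): print(n,[b for b in blobs(read_camera(n),'yellow',120,80,6)[0]])
print(get_obs()['ft_force'],finish_job())
```

```text
top []
scene [((np.float64(94.8), np.float64(37.1)), 1057)]
the job is handed in; nothing more can be done
[-0.66119478  0.6203837   0.23378447] None
```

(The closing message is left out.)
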